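# Load the tilted bottle mixer and close its keeper

### The job

Load the bottle mixer: put the white-capped bottle into the pocket framed in white and the yellow-capped bottle into the pocket framed in yellow, cap outwards, each all the way down. Once both are in, swing the steel keeper bail over the caps until it is fully closed. The blue-capped bottle stays in its pocket, and the other things on the bench are left where they are.

Things in the scene. Friction and masses are not known exactly. Their poses are not given: they have to be found in the camera images.
- rack: bottle mixer, fixed: white base 200 x 300 x 20 mm (x, y, z), grey pocket block 80 x 286 x 60 mm between cheeks 125 mm tall. Origin on the bench under its middle; x away from the robot, y along the pockets, z up. The block leans 30 degrees about y: all pockets open up and towards rack -x, outward axis (-0.5, 0, 0.866) in this frame. Which pocket is white, yellow or taken by blue varies
- white_mouth (a point): centre of the mouth of the pocket with the white frame, 97 mm above the bench; axes as the rack's (not tilted). Pocket: round, 46 mm across, 50 mm deep, 2 mm chamfer; the three pockets stand in a row along rack y, 92 mm apart. A bottle that is home stands 62 mm out of its pocket, leaning the same 30 degrees
- yellow_mouth (a point): centre of the mouth of the pocket with the yellow frame, 97 mm above the bench; axes as the rack's (not tilted). Pocket: round, 46 mm across, 50 mm deep, 2 mm chamfer; the three pockets stand in a row along rack y, 92 mm apart. A bottle that is home stands 62 mm out of its pocket, leaning the same 30 degrees
- white_home (a point): where the centre of the white-capped bottle is when it is home: 6 mm outside the mouth of the white pocket along its axis, 2.5 mm below the axis because the bottle lies on the lower wall; axes as the rack's
- yellow_home (a point): the same for the yellow-capped bottle and the yellow pocket
- white_bottle_mid (a point): amber bottle with a white screw cap and a paper band: a plain upright cylinder 40 mm in diameter (cap too) and 112 mm tall, cap 24 mm tall, about 0.12 kg. This point is its centre, 56 mm above its foot; z runs along the bottle towards the cap. Starts standing on the bench to one side of the mixer, nearer the robot
- yellow_bottle_mid (a point): amber bottle with a yellow screw cap and a paper band: a plain upright cylinder 40 mm in diameter (cap too) and 112 mm tall, cap 24 mm tall, about 0.12 kg. This point is its centre, 56 mm above its foot; z runs along the bottle towards the cap. Starts standing on the bench to the other side of the mixer, nearer the robot
- blue_bottle_mid (a point): amber bottle with a blue screw cap and a paper band: a plain upright cylinder 40 mm in diameter (cap too) and 112 mm tall, cap 24 mm tall, about 0.12 kg. This point is its centre, 56 mm above its foot; z runs along the bottle towards the cap. Starts already home in the unframed pocket
- keeper (a joint): angle of the keeper bail, rad: 0 = fully closed over the caps (its end stop), up to 1.75 = swung open to the mixer's far side. It turns about an axis along the rack's y; a stiff hinge holds it wherever it is left (about 2 N at its red grip moves it). A bottle that is not home stops it from closing
- keeper_pivot (a point): point on the keeper's hinge axis (along rack y), in the middle of the mixer, 113 mm above the bench; axes as the rack's. With the keeper closed the red grip lies 115 mm towards rack -x from here and 63 mm higher; at angle q it has turned from there by q, up and over towards rack +x
- keeper_grip (a point): centre of the keeper's red grip: round bar 16 mm thick, 90 mm long along rack y, 131 mm from the hinge axis, 35 mm farther out than the steel cross bar (10 mm thick, full width, 96 mm from the axis), which clears the caps by 5 mm when closed
- dropper: yellow plastic bottle with black cap, 40 mm across, 130 mm tall, loose on the bench; origin at its foot. To be left alone
- carton: small cardboard carton 60 x 90 x 50 mm, loose on the bench; origin under its centre. To be left alone
- vial: short amber jar with grey cap, 44 mm across, 60 mm tall, loose on the bench; origin at its foot. To be left alone

How it is judged:
By the outcome, as a careful person would: the job done as asked, in the order asked, and still so for the second after the job is handed in, with the robot touching nothing.
It also fails if it takes over 67 s, if anything falls off the work surface, if the arm or the gripper's body presses on something with over 40 N, if the wrist force passes 120 N, or if a joint passes its speed limit or range.

### The arm

A 6-joint arm with a two-finger parallel gripper is mounted at the origin on the work surface. World frame = base frame: x ahead of the robot, y to its left, z up, the work surface at z = 0. Lengths are in m, angles in rad, forces in N, time in s.
With the tool pointing down it reaches from about 0.3 to 1 m from the base axis. Payload 5.1 kg.
Tool frame: the origin (TCP) lies at the very end of the fingers, on their centre line; the grasp point (between the pads) lies 19 mm behind it; z points along the fingers, y is the direction in which the jaws open and shut (so a half turn about z gives the same grasp; the last joint's range is limited). The gripper opens to 95 mm and grips with 3 to 60 N. Pads are 20 mm wide; open, the fingers measure 119 mm over their backs; the gripper's body (75 mm by 180 mm) begins 59 mm behind the grasp point.
Start: joints at [1.114, 0.124, 1.65, -0, 1.367, -0.083], TCP at [0.237, 0.605, 0.215] pointing down, gripper open.
Joint ranges: [-2.61, 2.61], [-1.02, 2.33], [0.03, 2.71], [-1.35, 4.49], [0.32, 2.68], [-2.91, 2.91]. Speed limits (rad/s): [2.57, 2.57, 3.14, 3.14, 3.14, 3.14].

### API

Orientations are given as a unit quaternion [x, y, z, w].
In Python, from station import robot gives the robot as it stands.
- The arm moves only by the tool drive_tool, never from a script. Its argument "deltas" is a list of rows, each a list of 5 numbers: the shift along the tool's x, y, z in mm, then the turn about the tool's z in degrees, then the opening, from -1 (shut) to 1 (fully open), so that 0 is half open. A call has 1 to 5 rows; each row is the pose to reach, as a shift and turn from the pose commanded when the call began, along the tool's axes at that moment; what a row does not reach only later rows make up. A row lasts 1/10 s, in which the tool goes at most 50 mm and 8.59 degrees, less where a joint would pass 70% of its speed; a pose out of reach is approached as far as the arm can. A call with a gripper value outside its range is refused whole. The fingers move at their own pace and stop on an object; "force" is the grip in N (left out, the last holds). Time passes only in rows, so rows that repeat a pose let the fingers close. It gives the time, the measured TCP pose, the force and the opening at its end, in the units of the state.
- robot.state(): the state, without advancing time (a new reading comes with each control period).
- robot.get_image(name): name is "scene" or "top" or "wrist"; returns the picture (420x560x3 uint8, red, green, blue); there is no depth.
- robot.camera_info(name): a dict with "fx", "fy", "cx", "cy" (pixels), "rvec" (rotation vector, rad) and "tvec" (3), from world to camera coordinates, as OpenCV has them. Camera axes: x right, y down, z forward; pixel columns grow to the right and rows downward; lengths in m; the calibration is good to about 2 mm. A picture is of the moment at which its call begins: read the wrist's pose just before it. camera_info takes no time and is no camera call; for the wrist camera it gives the pose at the moment of the call.
- robot.hand_in(): hands the job in, once; it reports no verdict.
The state is a dict: "time": time; "joint_pos": joint angles; "dq": joint speeds; "effort": joint torques, N m; "ee_pos": TCP position; "eef_rot": TCP orientation; "force": force on the tool from outside, world axes, zero at the start; "wrist_torque": the same for the moment, N m; "finger_gap": finger opening in m.
Only numpy, scipy, OpenCV 4.12 (cv2) and the standard library are available. Lean on these libraries where they do the work, as an engineer would, in place of code of your own. Each camera call takes 0.05 s, during which the arm holds its last target. There are 200 camera calls.

## Working session

There is one attempt and no reset: what is moved stays moved. The work goes in short steps, Python scripts to look and compute and a tool call to move; the robot and the scene stay as the last step left them, time stands still between calls to the robot, and variables do not carry over. Pictures are saved under pics/ and viewed, about 8 in all and at most 12, crops included, and the job is handed in when it is done.

Besides the shell and the picture viewer there is one more tool, called after ">>>" as name([rows], argument=value, ...), one row to a line, values as JSON. drive_tool: Moves the arm, as the interface text tells. Its arguments: {"type":"object","properties":{"deltas":{"type":"array","items":{"type":"array","items":{"type":"number"}}},"force":{"type":"number"}},"required":["deltas"]}

```bash
ls; mkdir -p pics; cat > h.py <<'E'
import numpy as np, cv2
from station import robot
from scipy.spatial.transform import Rotation as R
def cam(n):
    c=robot.camera_info(n); K=np.array([[c['fx'],0,c['cx']],[0,c['fy'],c['cy']],[0,0,1.]])
    Rm=cv2.Rodrigues(np.array(c['rvec'],float))[0]; t=np.array(c['tvec'],float).ravel()
    return K,Rm,t
def ray(C,u,v):
    K,Rm,t=C; d=Rm.T@np.linalg.inv(K)@np.array([u,v,1.]); return -Rm.T@t,d/np.linalg.norm(d)
def onz(C,u,v,z):
    o,d=ray(C,u,v); return o+d*(z-o[2])/d[2]
def proj(C,p):
    K,Rm,t=C; q=K@(Rm@np.asarray(p,float)+t); return q[:2]/q[2]
def cross(Ca,a,Cb,b):
    o1,d1=ray(Ca,*a); o2,d2=ray(Cb,*b)
    s=np.linalg.lstsq(np.c_[d1,-d2],o2-o1,rcond=None)[0]
    p,q=o1+s[0]*d1,o2+s[1]*d2; return (p+q)/2,np.linalg.norm(p-q)
def snap(n,f):
    C=cam(n); im=np.asarray(robot.get_image(n)); cv2.imwrite('pics/'+f+'.png',im[:,:,::-1]); return C,im
E
python3 - <<'E'
from h import *
np.set_printoptions(precision=3,suppress=True)
for n in('scene','top'):
    C,im=snap(n,n+'0'); print(n,C[0][0,0],-C[1].T@C[2],C[1][2])
s=robot.state(); print(s)
a=cv2.imread('pics/scene0.png');b=cv2.imread('pics/top0.png')
E
```

```text
pics
scene 462.2407102764533 [1.066 0.931 1.087] [-0.371 -0.649 -0.665]
top 413.8265763462705 [0.4   0.025 1.22 ] [ 0.129 -0.017 -0.991]
{'time': 0.1, 'joint_pos': array([ 1.114,  0.124,  1.652, -0.   ,  1.368, -0.083]), 'dq': array([ 0.   , -0.002, -0.002,  0.   ,  0.002,  0.   ]), 'effort': array([  0.   , -41.888, -36.11 ,   0.078,   0.046,  -0.   ]), 'ee_pos': array([0.237, 0.605, 0.214]), 'eef_rot': array([ 0.186,  0.983, -0.001, -0.   ]), 'force': array([ 0.226, -0.316,  0.099]), 'wrist_torque': array([ 0.015,  0.062, -0.028]), 'finger_gap': 0.09528403608005855}
```

View pics/scene0.png

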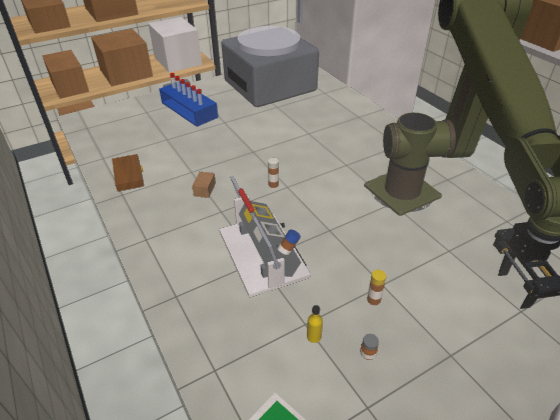

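View pics/top0.png

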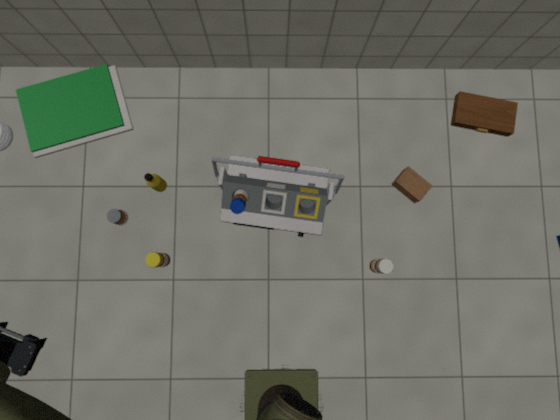

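```bash
python3 - <<'E'
from h import *
np.set_printoptions(precision=3,suppress=True)
for n,roi in(('top',(205,150,145,90)),('scene',(215,170,100,125))):
    im=cv2.imread(f'pics/{n}0.png'); x,y,w,h=roi
    c=cv2.resize(im[y:y+h,x:x+w],None,fx=4 if n=='scene' else 5,fy=4 if n=='scene' else 5,interpolation=cv2.INTER_CUBIC); cv2.imwrite(f'pics/{n}0c.png',c)
    hsv=cv2.cvtColor(im,cv2.COLOR_BGR2HSV)
    for nm,lo,hi in(('yellow',(22,130,90),(34,255,255)),('white',(0,0,175),(180,45,255)),('blue',(105,120,60),(125,255,255)),('red',(0,170,90),(6,255,255))):
        m=cv2.inRange(hsv,lo,hi); k,l,st,ce=cv2.connectedComponentsWithStats(m)
        for i in range(1,k):
            if 15<st[i,4]<3000: print(n,nm,st[i],ce[i])
E
```

```text
top yellow [147 174  12  13  78] [153.551 180.91 ]
top yellow [300 188  18   6  68] [308.721 190.029]
top yellow [294 195  26  24 204] [306.574 206.127]
top yellow [146 252  15  15 168] [152.863 259.232]
top blue [230 198  15  16 182] [237.11  205.154]
top blue [557 236   3  10  18] [558.444 239.389]
top red [258 157  41  10 199] [278.251 161.362]
scene yellow [252 204  21  15  72] [262.25  211.333]
scene yellow [244 209   8  13  57] [247.596 215.228]
scene yellow [372 270  14  15 181] [378.215 276.961]
scene yellow [307 314  15  29 368] [314.024 327.995]
scene white [272   0  14  21 181] [280.     8.63]
scene white [149  16  59  23 796] [179.897  26.291]
scene white [238  23  58  14 211] [263.915  29.251]
scene white [200  40  10  18 110] [204.345  47.   ]
scene white [ 1 75  9  5 21] [ 5.048 76.905]
scene white [214  79  12   5  31] [220.065  81.774]
scene white [341  94  31   9 104] [355.202  98.596]
scene white [99 98  4  8 17] [100.588 101.824]
scene white [ 11 100   9   5  30] [ 14.767 102.2  ]
scene white [422 101   8   8  18] [425.111 104.   ]
scene white [ 94 104  46  10 162
[... 1974 characters left out ...]
 7  25] [397.16 295.64]
scene white [121 338  36  35 506] [136.881 354.028]
scene white [271 338  27  23 182] [286.978 349.022]
scene white [367 356   6   3  17] [369.353 356.941]
scene white [308 361   7   8  18] [311.167 364.722]
scene white [317 366   8   6  18] [320.778 368.667]
scene white [142 371  22  18 130] [151.008 378.046]
scene white [251 381  17  14  78] [257.833 386.397]
scene white [287 383  41  20 300] [308.8   393.023]
scene white [249 388  57  32 456] [274.099 405.761]
scene white [167 408  20  12 149] [177.409 415.   ]
scene blue [ 160   85   57   41 1252] [188.625 105.423]
scene blue [286 230  14  14 132] [292.152 236.159]
scene red [239 189  14  22  77] [245.909 199.987]
```

```bash
python3 - <<'E'
import cv2,numpy as np
a=cv2.imread('pics/top0c.png');b=cv2.imread('pics/scene0c.png')
print(a.shape,b.shape)
E
```

```text
(450, 725, 3) (500, 400, 3)
```

View pics/top0c.png

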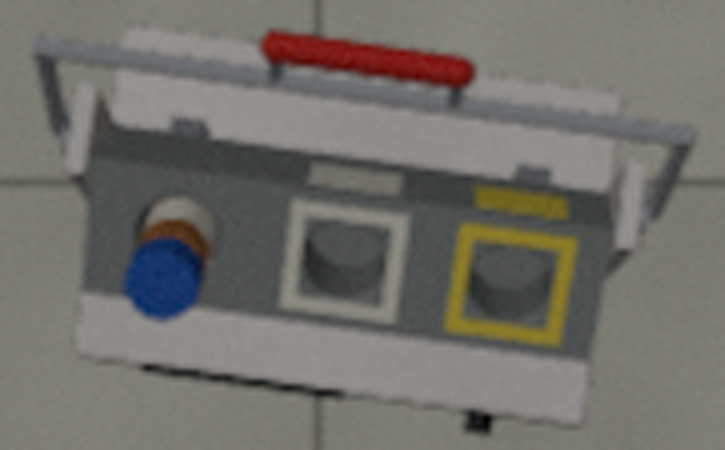

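View pics/scene0c.png

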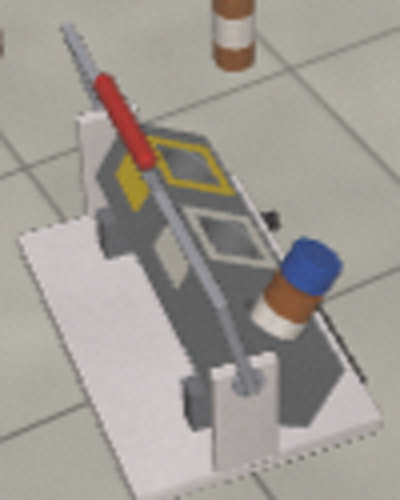

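```bash
python3 - <<'E'
from h import *
np.set_printoptions(precision=4,suppress=True)
T,S=cam('top'),cam('scene')
im=cv2.imread('pics/top0.png');sc=cv2.imread('pics/scene0.png')
# white cap blobs: local windows
for n,i,(x,y,w,h),t in(('top',im,(368,256,28,20),130),('scene',sc,(262,152,24,22),150)):
    g=cv2.cvtColor(i[y:y+h,x:x+w],cv2.COLOR_BGR2HSV); print(n); print(g[:,:,2][::2,::2]); print(g[:,:,1][::2,::2])
def show(n,a,b): p,e=cross(T,a,S,b); print(n,p,e); return p
show('ycap',(152.86,259.23),(378.2,277)); b=show('bcap',(237.1,205.15),(292.15,236.16))
show('grip',(278.25,161.36),(245.9,200))
w=show('wm',(273.8,202.2),(272.1,229.5)); y=show('ym',(307.2,206.8),(262.8,211.4))
print('dist',np.linalg.norm(w-y), 'yaw',np.degrees(np.arctan2((w-y)[1],(w-y)[0]))-90)
for n,p in(('w',(273.8,202.2)),('y',(307.2,206.8))): print(n,onz(T,*p,.097))
print(onz(S,272.1,229.5,.097),onz(S,262.8,211.4,.097),onz(T,152.86,259.23,.1),onz(S,378.2,277,.1))
# base corners in top crop, z=.02
for c in((77,355),(583,423)): print(onz(T,205+c[0]/5,150+c[1]/5,.02))
E
```

```text
top
[[126 123 125 125 127 125 122 124 124 124 123 123 123 122]
 [130 127 127 123 117 119 116 111 124 131 122 122 122 122]
 [128 126 100  95 106  91 103 145 153 151 150 136 122 121]
 [129 101  95 109  77  96 140 152 151 151 153 150 129 125]
 [129  71  99  96  93  97 153 152 153 151 150 150 145 123]
 [124  61 102  92  86 111 153 152 152 151 151 152 152 123]
 [127  75  95  91  82  87 149 152 150 153 152 150 145 123]
 [128 118  68  86  90  82 121 151 152 151 151 153 122 121]
 [129 127 122  98  96  74  80 117 145 153 146 136 122 124]
 [128 127 128 126 126 127 126 126 123 118 121 122 124 122]]
[[ 18  17  14  16  20  16  21  19  19  16  19  15  17  17]
 [ 16  16  20  19  17  17  31  23  19  18  17  19  19  19]
 [ 18  20  48  40  29  87  32  14  13  14  10  15  17  15]
 [ 20  56  43  23 149  50  11   8  12  12  12  12  16  20]
 [ 16 162  26  48 140  18  10  12  10  10   8  12  14  15]
 [ 16 222  23  47 125  11  10  10  10  10  10  12  15  17]
 [ 20 116  35  56 162  15  10  12   8  12  13  14  12  17]
 [ 18  24 113  21  65  68  13  10  13   8   8  12  19  19]
 [ 16  20  21  34  21  62  51  15
[... 1004 characters left out ...]
0  20]
 [ 20  20  20  35  23  20  20  20  20  20  21  21]
 [ 20  18  16 121  66  25  33 106  70  18  21  18]
 [ 19  22  19  90 125 136 133 128  65  19  21  19]
 [ 22  19  19  73 124 134 137 134  59  21  18  21]]
ycap [0.4116 0.3435 0.101 ] 0.0010818582195401133
bcap [0.5521 0.117  0.1385] 0.001222993665347298
grip [0.6441 0.0106 0.2396] 0.001330098602995966
wm [0.5661 0.0205 0.093 ] 0.0001658573938117601
ym [ 0.5515 -0.0701  0.0931] 0.00442230491744016
dist 0.09180539523930141 yaw -9.15543841615056
w [0.5656 0.0205 0.097 ]
y [ 0.5528 -0.0711  0.097 ]
[0.568  0.0243 0.097 ] [ 0.5519 -0.0645  0.097 ] [0.4111 0.3441 0.1   ] [0.4114 0.3426 0.1   ]
[0.5218 0.1755 0.02  ]
[ 0.4817 -0.1186  0.02  ]
```

>>> drive_tool([
  [-40,-28,0,-5,1],
  [-80,-56,0,-10,1],
  [-120,-84,0,-13.6,1],
  [-160,-112,0,-13.6,1],
  [-190,-133,0,-13.6,1],
], force=20)

```text
time: 0.6
ee_pos: [0.3665, 0.4095, 0.2141]
eef_rot: [0.069, 0.998, -0.0, -0.0]
force: [0.8, 0.1, 0.8]
finger_gap: 0.0954
```

```bash
python3 - <<'E'
from h import *
np.set_printoptions(precision=4,suppress=True)
C,im=snap('wrist','w1'); s=robot.state()
print(s['time'],s['ee_pos'],R.from_quat(s['eef_rot']).as_matrix(),-C[1].T@C[2],C[1][2],C[0][0,0])
hsv=cv2.cvtColor(im,cv2.COLOR_RGB2HSV)
m=cv2.inRange(hsv,(22,130,70),(34,255,255)); k,l,st,ce=cv2.connectedComponentsWithStats(m)
for i in range(1,k):
    if st[i,4]>60: print(st[i],ce[i],onz(C,*ce[i],.1),onz(C,*ce[i],.112))
print(proj(C,(.4115,.3435,.1)))
E
```

```text
0.65 [0.3689 0.4064 0.2141] [[-0.9902  0.1398  0.0016]
 [ 0.1398  0.9902 -0.0038]
 [-0.0021 -0.0036 -1.    ]] [0.2967 0.4199 0.3836] [ 0.2463 -0.0345 -0.9686] 376.5459109041359
[ 178  246   51   48 2018] [202.6576 270.8771] [0.4097 0.3431 0.1   ] [0.4049 0.3464 0.112 ]
[203.5059 272.8376]
```

View pics/w1.png

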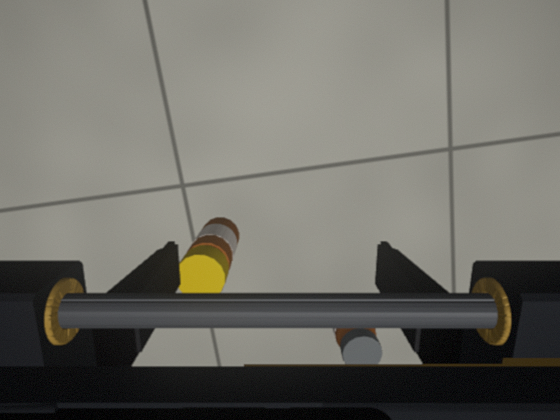

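>>> drive_tool([
  [-30,-33,0,0,1],
  [-55,-60.5,10,0,1],
  [-55,-60.5,50,0,1],
  [-55,-60.5,90,0,1],
  [-55,-60.5,90,0,1],
])

```text
time: 1.15
ee_pos: [0.408, 0.3415, 0.1179]
eef_rot: [0.069, 0.998, -0.004, -0.005]
force: [-1.6, 0.1, -0.3]
finger_gap: 0.0953
```

```bash
python3 - <<'E'
from h import *
np.set_printoptions(precision=4,suppress=True)
C,im=snap('wrist','w2'); s=robot.state()
print(s['time'],s['ee_pos'],R.from_quat(s['eef_rot']).as_matrix()[:,0])
hsv=cv2.cvtColor(im,cv2.COLOR_RGB2HSV)
m=cv2.inRange(hsv,(22,130,70),(34,255,255)); k,l,st,ce=cv2.connectedComponentsWithStats(m)
for i in range(1,k):
    if st[i,4]>60: print(st[i],ce[i],onz(C,*ce[i],.1))
C2,i2=snap('scene','s2'); C3,i3=snap('top','t2')
print(proj(C,(.4115,.3435,.112)))
E
```

```text
1.2 [0.4097 0.343  0.1214] [-0.9907  0.1363  0.0056]
[ 241  218   77   76 4850] [279.0188 257.6779] [0.4108 0.3426 0.1   ]
[280.8768 267.2929]
```

>>> drive_tool([
  [-1,0,40,0,1],
  [-1,0,62,0,1],
  [-1,0,62,0,1],
  [-1,0,62,0,-1],
  [-1,0,62,0,-1],
], force=5)

```text
time: 1.8
ee_pos: [0.4147, 0.3458, 0.0657]
eef_rot: [0.068, 0.998, 0.002, 0.002]
force: [-0.4, -1.0, 0.2]
finger_gap: 0.0843
```

>>> drive_tool([
  [0,0,0,0,-1],
  [0,0,0,0,-1],
  [0,0,0,0,-1],
  [0,0,0,0,-1],
])

```text
time: 2.2
ee_pos: [0.413, 0.3444, 0.0629]
eef_rot: [0.068, 0.998, 0.0, 0.0]
force: [0.0, -0.3, 0.5]
finger_gap: 0.0522
```

>>> drive_tool([
  [0,0,0,0,-1],
  [0,0,0,0,-1],
  [0,0,0,0,-1],
])

```text
time: 2.5
ee_pos: [0.4129, 0.3442, 0.0626]
eef_rot: [0.068, 0.998, -0.0, -0.0]
force: [-0.4, -0.9, 1.0]
finger_gap: 0.0398
```

>>> drive_tool([
  [7,0,0,0,-1],
  [14.5,0,-1,0,-1],
  [22,0,-1.2,0,-1],
  [29,0,-0.8,0,-1],
  [36.5,0,0.5,0,-1],
])

```text
time: 3.0
ee_pos: [0.3767, 0.3495, 0.0629]
eef_rot: [0.068, 0.998, -0.0, 0.001]
force: [1.4, -2.5, 5.8]
finger_gap: 0.0396
```

```bash
python3 - <<'E'
from h import *
snap('wrist','w3'); s=robot.state(); print(s['time'],s['ee_pos'],s['force'],s['finger_gap'])
a=snap('scene','s3')[1]; b=cv2.imread('pics/w3.png')
c=cv2.resize(a[230:320,330:430,::-1],None,fx=4,fy=4,interpolation=cv2.INTER_CUBIC)
o=np.zeros((420,800,3),np.uint8); o[:,:400]=cv2.resize(b[100:420,80:480],(400,320))[:0].sum() if 0 else 0
o[:320,:400]=b[100:420,80:480]; o[:360,400:]=c; cv2.imwrite('pics/c3.png',o)
E
```

```text
3.05 [0.37594195 0.34949798 0.06281396] [ 0.83181508 -1.51823384  2.62218232] 0.039881756805988086
```

View pics/c3.png

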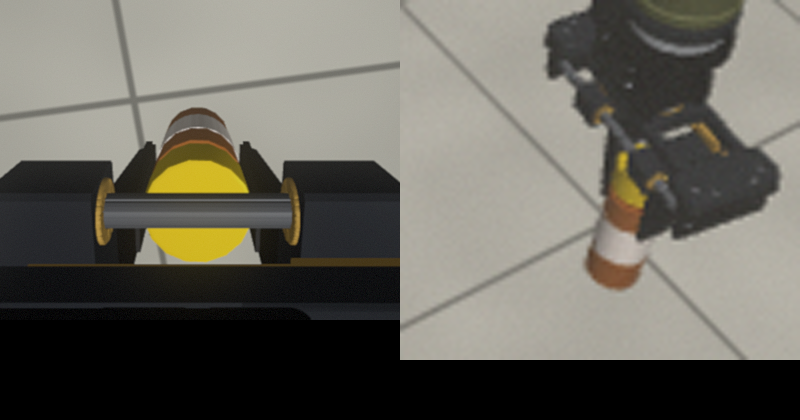

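>>> drive_tool([
  [4,0,0.7,0,-1],
  [8,0,1.6,0,-1],
  [8,0,1.6,0,-1],
  [8,0,1.6,0,-1],
])

```text
time: 3.5
ee_pos: [0.3695, 0.3507, 0.0617]
eef_rot: [0.068, 0.998, 0.0, 0.001]
force: [0.2, -2.0, 6.8]
finger_gap: 0.0395
```

>>> drive_tool([
  [0,0,0,0,-1],
  [0,0,0,0,-1],
  [0,0,-40,0,-1],
  [0,0,-80,0,-1],
  [0,0,-90,0,-1],
], force=25)

```text
time: 4.0
ee_pos: [0.3707, 0.3522, 0.1551]
eef_rot: [0.068, 0.998, 0.003, 0.003]
force: [0.5, -0.3, -0.4]
finger_gap: 0.0395
```

>>> drive_tool([
  [0,0,0,0,-1],
  [0,0,0,0,-1],
])

```text
time: 4.2
ee_pos: [0.3678, 0.3498, 0.1486]
eef_rot: [0.068, 0.998, -0.001, -0.001]
force: [0.7, 0.3, -1.1]
finger_gap: 0.0397
```

```bash
python3 - <<'E'
from h import *
np.set_printoptions(precision=4,suppress=True)
C,a=snap('wrist','w4'); s=robot.state(); Rt=R.from_quat(s['eef_rot']).as_matrix()
print(s['time'],s['ee_pos'],Rt[:,0],s['force'],s['finger_gap'])
g=s['ee_pos']-.019*Rt[:,2]
S,b=snap('scene','s4')
for ph in (20,25,30,35):
    p=np.radians(ph); foot=g+.082*(-np.sin(p)*Rt[:,0]+np.cos(p)*Rt[:,2]); bot=foot; print(ph,'wrist',proj(C,foot),'scene',proj(S,foot))
c=np.round(proj(S,g-[0,0,.03])).astype(int); print(c)
c2=cv2.resize(b[c[1]-50:c[1]+50,c[0]-50:c[0]+50,::-1],None,fx=4,fy=4,interpolation=cv2.INTER_CUBIC)
o=np.zeros((420,800,3),np.uint8); o[:320,:400]=a[100:420,80:480,::-1]; o[:400,400:]=c2; cv2.imwrite('pics/c4.png',o); print('offset',c-50)
E
```

```text
4.25 [0.3675 0.3495 0.1479] [-0.9907  0.1361  0.0032] [-0.1581 -0.4966 -2.4227] 0.04003438649007898
20 wrist [275.5563 270.4124] scene [382.9492 277.8023]
25 wrist [275.5535 281.559 ] scene [381.045  277.8791]
30 wrist [275.5477 292.8254] scene [379.2395 277.7955]
35 wrist [275.5386 304.2125] scene [377.5462 277.5503]
[394 264]
offset [344 214]
```

View pics/c4.png

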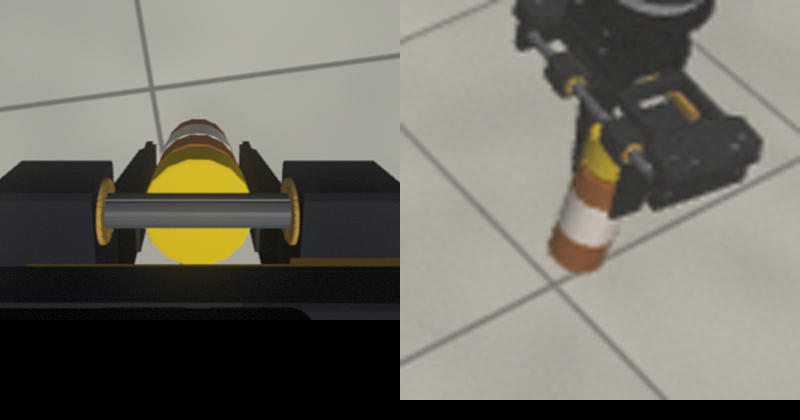

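```bash
cat >> h.py <<'E'
def tiltcheck(C,s,im,phis,sv=.082):
    Rt=R.from_quat(s['eef_rot']).as_matrix(); g=s['ee_pos']-.019*Rt[:,2]; x,z=Rt[:,0],Rt[:,2]
    for ph in phis:
        p=np.radians(ph); ax=-np.sin(p)*x+np.cos(p)*z; e=np.cos(p)*x+np.sin(p)*z; f=g+sv*ax
        t=g+(sv-.112)*ax
        print(ph,'footedge',proj(C,f+.02*e),'captop',proj(C,t),'nearcap',proj(C,t+.02*e))
    hsv=cv2.cvtColor(im,cv2.COLOR_RGB2HSV)
    c=slice(270,290)
    print('col hue/sat/val along rows:'); m=(hsv[:,c,1].mean(1)); print([int(v) for v in m[195:300:3]])
E
python3 - <<'E'
from h import *
np.set_printoptions(precision=1,suppress=True)
C=cam('wrist'); s=robot.state()
for sv in(.078,.084): tiltcheck(C,s,cv2.imread('pics/w4.png')[:,:,::-1],(0,5,10,15,20,30),sv)
E
```

```text
0 footedge [276.1 198.9] captop [275.3 325.2] nearcap [275.2 271.6]
5 footedge [276.1 209.1] captop [275.3 317.3] nearcap [275.2 261.3]
10 footedge [276.1 219.4] captop [275.3 309.1] nearcap [275.3 251.5]
15 footedge [276.1 229.8] captop [275.3 300.5] nearcap [275.3 242.2]
20 footedge [276.1 240.4] captop [275.3 291.8] nearcap [275.3 233.6]
30 footedge [276.1 261.9] captop [275.3 274.3] nearcap [275.4 218.5]
col hue/sat/val along rows:
[17, 17, 17, 17, 17, 17, 17, 17, 38, 114, 30, 24, 25, 36, 129, 129, 145, 172, 168, 170, 174, 185, 205, 207, 207, 209, 209, 210, 210, 210, 211, 212, 211, 73, 61]
0 footedge [276.1 196.8] captop [275.4 316.2] nearcap [275.3 264.6]
5 footedge [276.1 207.6] captop [275.4 310. ] nearcap [275.3 256.3]
10 footedge [276.2 218.5] captop [275.4 303.5] nearcap [275.3 248.4]
15 footedge [276.2 229.5] captop [275.4 296.7] nearcap [275.4 241. ]
20 footedge [276.2 240.6] captop [275.4 289.9] nearcap [275.4 234.2]
30 footedge [276.2 263.2] captop [275.4 276.1] nearcap [275.4 222.5]
col hue/sat/val along rows:
[17, 17, 17, 17, 17, 17, 17, 17, 38, 114, 30, 24, 25, 36, 129, 129, 145, 172, 168, 170, 174, 185, 205, 207, 207, 209, 209, 210, 210, 210, 211, 212, 211, 73, 61]
```

>>> drive_tool([
  [-60,-55,-195,0,-1],
  [-60,-55,-195,0,-1],
  [-60,-55,-195,0,-1],
  [-60,-55,-195,0,-1],
  [-60,-55,-195,0,-1],
])

```text
time: 4.8
ee_pos: [0.4232, 0.2874, 0.3505]
eef_rot: [0.069, 0.998, 0.002, 0.003]
force: [-0.1, 0.0, -1.0]
finger_gap: 0.0397
```

>>> drive_tool([
  [-45,-38,0,0,-1],
  [-85,-72,0,0,-1],
  [-125,-106,0,0,-1],
  [-165,-140,0,0,-1],
  [-200,-170,0,0,-1],
])

```text
time: 5.3
ee_pos: [0.5878, 0.1002, 0.3418]
eef_rot: [0.068, 0.998, -0.0, -0.002]
force: [-0.3, 1.0, -1.0]
finger_gap: 0.0394
```

>>> drive_tool([
  [-40,-35,0,0,-1],
  [-80,-70,0,0,-1],
  [-105,-95,0,0,-1],
  [-105,-95,0,0,-1],
  [-105,-95,0,0,-1],
])

```text
time: 5.8
ee_pos: [0.6782, -0.0072, 0.3414]
eef_rot: [0.069, 0.998, 0.0, -0.003]
force: [-0.8, 0.6, -1.5]
finger_gap: 0.0395
```

```bash
python3 - <<'E'
from h import *
np.set_printoptions(precision=4,suppress=True)
C,im=snap('wrist','w5'); s=robot.state()
print(s['time'],s['ee_pos'],s['dq'],s['eef_rot'])
np.savez('w5.npz',K=C[0],R=C[1],t=C[2])
for p in((.5528,-.0711,.097),(.5656,.0205,.097)): print(proj(C,p))
E
```

```text
5.85 [ 0.678  -0.0064  0.3425] [ 0.02   -0.0292 -0.0043 -0.0039  0.0024 -0.0035] [ 0.0682  0.9977  0.0004 -0.0023]
[198.8869  71.684 ]
[288.0229  71.8083]
```

View pics/w5.png

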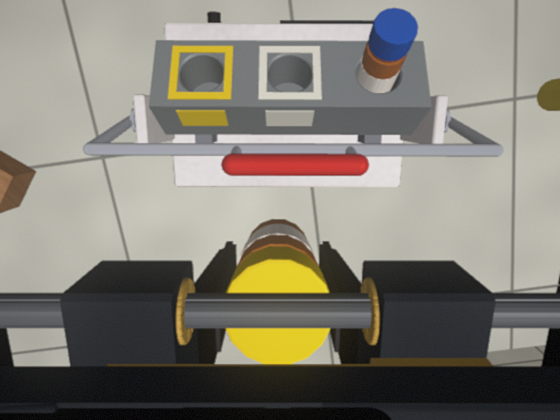

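```bash
python3 - <<'E'
from h import *
np.set_printoptions(precision=4,suppress=True)
d=np.load('w5.npz'); W=(d['K'],d['R'],d['t']); T=cam('top'); S=cam('scene')
im=cv2.imread('pics/w5.png'); hsv=cv2.cvtColor(im,cv2.COLOR_BGR2HSV)
def quad(m):
    c=max(cv2.findContours(m,cv2.RETR_EXTERNAL,cv2.CHAIN_APPROX_NONE)[0],key=cv2.contourArea); h=cv2.convexHull(c)
    for e in np.arange(2,12,.5):
        q=cv2.approxPolyDP(h,e,True)[:,0,:].astype(float)
        if len(q)==4: break
    q=q[np.argsort(np.arctan2(*(q-q.mean(0)).T[::-1]))]
    A=np.c_[q[2]-q[0],-(q[3]-q[1])]; s=np.linalg.solve(A,q[1]-q[0]); return q,q[0]+s[0]*(q[2]-q[0])
my=cv2.inRange(hsv,(22,110,80),(34,255,255)); my[:,:150]=0; my[:,250:]=0; my[105:]=0
mw=cv2.inRange(hsv,(0,0,150),(180,50,255)); mw[:,:250]=0; mw[:,335:]=0; mw[:43]=0; mw[104:]=0
res={}
for n,m,tp in(('y',my,(307.2,206.8)),('w',mw,(273.8,202.2))):
    q,c=quad(m); p,e=cross(T,tp,W,c); res[n]=c
    print(n,q.tolist(),c,'97:',onz(W,*c,.097),'tri',p,e)
    cc=[onz(W,*v,.097) for v in q]; print('   sides',[round(np.linalg.norm(cc[i]-cc[i-1]),4) for i in range(4)])
a,b=onz(W,*res['w'],.097),onz(W,*res['y'],.097); print('dist',np.linalg.norm(a-b),'yaw',np.degrees(np.arctan2(-(a-b)[0],(a-b)[1])))
mr=cv2.inRange(hsv,(0,150,90),(8,255,255))|cv2.inRange(hsv,(172,150,90),(180,255,255)); M=cv2.moments(mr,True); g=(M['m10']/M['m00'],M['m01']/M['m00'])
print('grip',g,cross(T,(278.25,161.36),W,g),cross(S,(245.9,200),W,g))
mb=cv2.inRange(hsv,(105,120,60),(125,255,255));M=cv2.moments(mb,True); g=(M['m10']/M['m00'],M['m01']/M['m00']); print('bcap',g,cross(T,(237.1,205.15),W,g))
tiltcheck(W,robot.state(),im[:,:,::-1],(5,8,10,12,15),.0785)
E
```

```text
y [[173.0, 45.0], [232.0, 46.0], [230.0, 98.0], [169.0, 99.0]] [201.5896  71.5833] 97: [ 0.5531 -0.0683  0.097 ] tri [ 0.5529 -0.0702  0.0931] 0.0025115070337924086
   sides [np.float64(0.0534), np.float64(0.0602), np.float64(0.051), np.float64(0.0644)]
w [[259.0, 46.0], [319.0, 46.0], [321.0, 99.0], [258.0, 98.0]] [288.9582  71.6094] 97: [0.5655 0.0215 0.097 ] tri [0.5655 0.021  0.0978] 0.0009513811616063539
   sides [np.float64(0.051), np.float64(0.0613), np.float64(0.0521), np.float64(0.0665)]
dist 0.09065040868503901 yaw -7.895635885880837
grip (294.92179168147885, 164.47458229648063) (array([0.6427, 0.0106, 0.248 ]), np.float64(0.0006254819906474418)) (array([0.6438, 0.0112, 0.2397]), np.float64(0.00015709520167902797))
bcap (392.4968287526427, 33.93076109936575) (array([0.5512, 0.117 , 0.1406]), np.float64(0.0004757667528389413))
5 footedge [277.3987 208.9395] captop [277.6449 317.2155] nearcap [277.5855 260.8918]
8 footedge [277.4051 215.174 ] captop [277.6396 312.3341] nearcap [277.5769 254.9919]
10 footedge [277.4094 219.3572] captop [277.636  309.0142] nearcap [277.5712 251.1551]
12 footedge [277.4138 223.5614] captop [277.6321 305.6498] nearcap [277.5655 247.404 ]
15 footedge [277.4206 229.9064] captop [277.6262 300.536 ] nearcap [277.557  241.9534]
col hue/sat/val along rows:
[17, 17, 17, 17, 17, 17, 17, 17, 36, 109, 29, 24, 25, 35, 122, 123, 140, 167, 160, 163, 167, 178, 203, 203, 204, 205, 205, 206, 206, 207, 207, 207, 209, 71, 58]
```

```bash
cat > plan.py <<'E'
from h import *
X=np.array([.9905,-.1375,0]);Y=np.array([.1375,.9905,0]);Z=np.array([0,0,1.])
MW=np.array([.5656,.0210,.097]);MY=np.array([.5530,-.0700,.097])
c30,s30=np.cos(np.pi/6),.5
def tcp(M,s,phi,ft,fd):
    t=c30*X+s30*Z; d=s30*X-c30*Z; p=np.radians(phi); b=-np.sin(p)*X+np.cos(p)*Z
    return M+ft*t+fd*d+s*b-.019*Z
def path(M,s,pts,start=None):
    st=robot.state(); Rt=R.from_quat(st['eef_rot']).as_matrix(); p0=st['ee_pos'] if start is None else start
    for phi,ft,fd in pts:
        q=tcp(M,s,phi,ft/1e3,fd/1e3); print((phi,ft,fd),'tcp',q.round(4),'delta tool mm',((q-p0)@Rt*1e3).round(1)); p0=q
E
python3 - <<'E'
from plan import *
path(MY,.0785,[(10,-3,-60),(10,-3,-15),(10,-3,12),(15,-2.8,17),(20,-2.7,23),(25,-2.5,33),(30,-2.5,42),(30,-2.5,50)])
E
```

```text
(10, -3, -60) tcp [ 0.5072 -0.0636  0.2058] delta tool mm [160.7 -80.  137.4]
(10, -3, -15) tcp [ 0.5295 -0.0667  0.1668] delta tool mm [-22.7  -0.   38.9]
(10, -3, 12) tcp [ 0.5429 -0.0686  0.1434] delta tool mm [-13.6  -0.   23.3]
(15, -2.8, 17) tcp [ 0.5389 -0.068   0.1377] delta tool mm [4.  0.  5.7]
(20, -2.7, 23) tcp [ 0.5355 -0.0676  0.1305] delta tool mm [3.4 0.  7.2]
(25, -2.5, 33) tcp [ 0.5343 -0.0674  0.1193] delta tool mm [ 1.1 -0.  11.2]
(30, -2.5, 42) tcp [ 0.5328 -0.0672  0.1084] delta tool mm [ 1.5 -0.  11. ]
(30, -2.5, 50) tcp [ 0.5367 -0.0677  0.1014] delta tool mm [-4.  -0.   6.9]
```

>>> drive_tool([
  [44,-22,0,0,-1],
  [88,-44,0,0,-1],
  [132,-66,0,0,-1],
  [160.7,-80,20,0,-1],
  [160.7,-80,60,0,-1],
])

```text
time: 6.35
ee_pos: [0.5073, -0.064, 0.2895]
eef_rot: [0.068, 0.998, -0.001, 0.005]
force: [0.9, -0.5, -1.5]
finger_gap: 0.0395
```

>>> drive_tool([
  [0,0,40,0,-1],
  [0,0,77,0,-1],
  [0,0,77,0,-1],
  [0,0,77,0,-1],
  [0,0,77,0,-1],
])

```text
time: 6.85
ee_pos: [0.5099, -0.064, 0.2115]
eef_rot: [0.068, 0.998, -0.0, 0.002]
force: [-0.5, 0.0, -0.9]
finger_gap: 0.0398
```

```bash
python3 - <<'E'
from plan import *
path(MY,.0785,[(10,-3,-15),(10,-3,12)])
print(robot.state()['ee_pos'],robot.state()['dq'].round(3),robot.state()['force'].round(1))
E
```

```text
(10, -3, -15) tcp [ 0.5295 -0.0667  0.1668] delta tool mm [-19.6  -0.   44.7]
(10, -3, 12) tcp [ 0.5429 -0.0686  0.1434] delta tool mm [-13.4  -0.   23.4]
[ 0.50986845 -0.06401265  0.21145047] [-0.007 -0.001 -0.018 -0.    -0.003  0.001] [-0.5  0.  -0.9]
```

>>> drive_tool([
  [-20,0,44,0,-1],
  [-20,0,44,0,-1],
  [-20,0,44,0,-1],
  [-20,0,44,0,-1],
  [-20,0,44,0,-1],
])

```text
time: 7.35
ee_pos: [0.5296, -0.0673, 0.1673]
eef_rot: [0.068, 0.998, -0.0, 0.002]
force: [0.1, -0.8, -0.8]
finger_gap: 0.0399
```

```bash
python3 - <<'E'
from plan import *
path(MY,.0785,[(10,-3,-15),(10,-3,12)])
print(robot.state()['ee_pos'],robot.state()['dq'].round(3),robot.state()['force'].round(1))
E
```

```text
(10, -3, -15) tcp [ 0.5295 -0.0667  0.1668] delta tool mm [0.1 0.6 0.5]
(10, -3, 12) tcp [ 0.5429 -0.0686  0.1434] delta tool mm [-13.4  -0.   23.4]
[ 0.52955462 -0.06731235  0.16729229] [-0.     0.002  0.01  -0.    -0.005 -0.   ] [ 0.1 -0.8 -0.8]
```

Good position. Insert the foot slowly to 12 mm.

>>> drive_tool([
  [-4,0.5,7,0,-1],
  [-8,0.5,13.5,0,-1],
  [-11,0.5,18.5,0,-1],
  [-13.5,0.5,23.5,0,-1],
  [-13.5,0.5,23.5,0,-1],
], force=10)

```text
time: 7.85
ee_pos: [0.5451, -0.069, 0.1438]
eef_rot: [0.068, 0.998, -0.0, 0.004]
force: [3.1, 0.3, 5.9]
finger_gap: 0.0399
```

```bash
python3 - <<'E'
from plan import *
C,im=snap('wrist','w6'); st=robot.state(); print(st['ee_pos'],st['force'].round(1),st['wrist_torque'].round(2))
tiltcheck(C,st,im,(5,8,10,12,15),.0785)
E
```

```text
[ 0.54509019 -0.0689539   0.14376142] [3.4 0.4 5.6] [ 0.04 -0.74  0.02]
5 footedge [276.12686432 208.9644001 ] captop [275.28827856 316.68234076] nearcap [275.24664025 260.89181414]
8 footedge [276.13299078 215.16574935] captop [275.28535783 311.84702832] nearcap [275.25893483 255.04315527]
10 footedge [276.13654532 219.32712302] captop [275.28412737 308.55836207] nearcap [275.26782738 251.23880315]
12 footedge [276.13968176 223.50963381] captop [275.28347532 305.22569729] nearcap [275.27724537 247.51889149]
15 footedge [276.14361177 229.82214111] captop [275.2835864  300.15983297] nearcap [275.29229564 242.11232022]
col hue/sat/val along rows:
[7, 179, 193, 193, 196, 100, 111, 134, 61, 29, 29, 29, 30, 57, 150, 151, 153, 169, 185, 191, 195, 197, 197, 197, 204, 210, 212, 212, 213, 213, 213, 213, 213, 72, 56]
```

>>> drive_tool([
  [2,0,2.5,0,-1],
  [4,0,5.5,0,-1],
  [6,0,9,0,-1],
  [8,0,13,0,-1],
  [8,0,13,0,-1],
], force=6)

```text
time: 8.4
ee_pos: [0.5325, -0.0671, 0.1263]
eef_rot: [0.068, 0.998, 0.0, -0.002]
force: [0.1, -0.8, -1.9]
finger_gap: 0.0401
```

```bash
python3 - <<'E'
from plan import *
C,im=snap('wrist','w7'); st=robot.state(); print(st['ee_pos'],st['force'].round(1),st['wrist_torque'].round(2))
snap('scene','s7')
path(MY,.0785,[(20,-2.7,23)])
a=cv2.imread('pics/w7.png')[100:420,80:480]; S=cam('scene'); b=cv2.imread('pics/s7.png')
c=np.round(proj(S,MY)).astype(int); b=cv2.resize(b[c[1]-50:c[1]+50,c[0]-50:c[0]+50],None,fx=4,fy=4,interpolation=cv2.INTER_CUBIC)
o=np.zeros((420,800,3),np.uint8); o[:320,:400]=a; o[:400,400:]=b; cv2.imwrite('pics/c7.png',o)
E
```

```text
[ 0.5326287  -0.06708384  0.12658503] [ 1.3  0.1 -1.2] [ 0.06 -0.04  0.01]
(20, -2.7, 23) tcp [ 0.5355 -0.0676  0.1305] delta tool mm [-2.8 -0.1 -3.7]
```

View pics/c7.png

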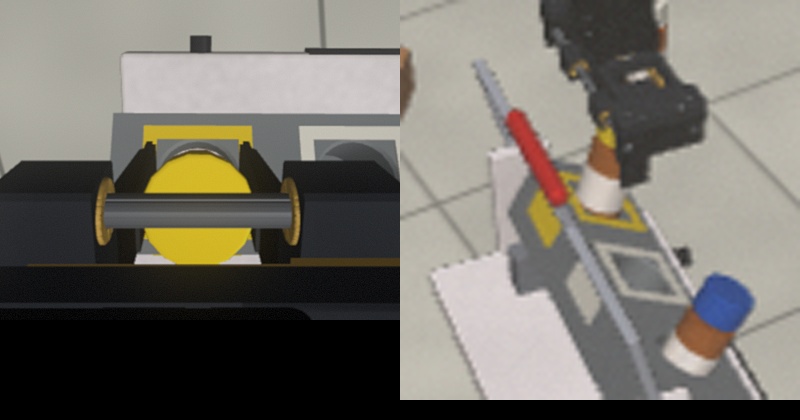

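>>> drive_tool([
  [-1,0,4,0,-1],
  [-1.5,0,7.5,0,-1],
  [-1,0,13,0,-1],
  [0,0,18.5,0,-1],
  [0,0,18.5,0,-1],
])

```text
time: 9.0
ee_pos: [0.5331, -0.0672, 0.1083]
eef_rot: [0.068, 0.998, 0.0, -0.001]
force: [0.5, -0.0, -2.3]
finger_gap: 0.0397
```

>>> drive_tool([
  [-2,0,3.5,0,-1],
  [-4,0,7,0,-1],
  [-5,0,8.7,0,-1],
  [-5,0,8.7,0,-1],
])

```text
time: 9.4
ee_pos: [0.5383, -0.0679, 0.101]
eef_rot: [0.068, 0.998, 0.0, -0.001]
force: [-4.2, 0.5, 3.2]
finger_gap: 0.0402
```

```bash
python3 - <<'E'
from plan import *
C,im=snap('wrist','w8'); st=robot.state(); print(st['ee_pos'],st['force'].round(1),st['wrist_torque'].round(2))
snap('scene','s8'); snap('top','t8')
path(MY,.0785,[(30,-2.5,50)])
a=cv2.imread('pics/w8.png')[100:420,80:480]; S=cam('scene'); b=cv2.imread('pics/s8.png')
c=np.round(proj(S,MY)).astype(int); b=cv2.resize(b[c[1]-50:c[1]+50,c[0]-50:c[0]+50],None,fx=4,fy=4,interpolation=cv2.INTER_CUBIC)
o=np.zeros((420,800,3),np.uint8); o[:320,:400]=a; o[:400,400:]=b; cv2.imwrite('pics/c8.png',o)
E
```

```text
[ 0.53831746 -0.06789239  0.10101996] [-4.9  0.7  3.3] [ 0.12  0.73 -0.01]
(30, -2.5, 50) tcp [ 0.5367 -0.0677  0.1014] delta tool mm [ 1.7 -0.  -0.4]
```

>>> drive_tool([
  [1.5,0,0,0,0.2],
  [1.5,0,0,0,0.2],
  [1.5,0,0,0,0.2],
  [1.5,0,0,0,0.2],
  [1.5,0,-30,0,0.2],
])

```text
time: 10.05
ee_pos: [0.5342, -0.0671, 0.1264]
eef_rot: [0.068, 0.998, 0.001, -0.004]
force: [-0.9, 0.4, 0.1]
finger_gap: 0.0569
```

>>> drive_tool([
  [0,0,-50,0,0.2],
  [0,0,-100,0,1],
  [0,0,-150,0,1],
  [20,-40,-150,0,1],
  [40,-80,-150,0,1],
])

```text
time: 10.55
ee_pos: [0.4877, -0.1422, 0.2838]
eef_rot: [0.067, 0.998, -0.001, 0.003]
force: [0.9, -1.3, -1.6]
finger_gap: 0.0838
```

>>> drive_tool([
  [22,-45,0,0,1],
  [44,-90,0,0,1],
  [66,-135,0,0,1],
  [70,-135,0,0,1],
  [70,-135,0,0,1],
])

```text
time: 11.05
ee_pos: [0.3985, -0.2665, 0.2809]
eef_rot: [0.07, 0.998, 0.0, 0.0]
force: [0.4, 1.0, 0.4]
finger_gap: 0.0954
```

```bash
cat > caps.py <<'E'
from plan import *
np.set_printoptions(precision=4,suppress=True)
def cen(im,lo,hi,box):
    x,y,w,h=box; m=np.zeros(im.shape[:2],np.uint8); m[y:y+h,x:x+w]=255
    m&=cv2.inRange(cv2.cvtColor(im,cv2.COLOR_RGB2HSV),lo,hi)
    k,l,st,ce=cv2.connectedComponentsWithStats(m); i=1+np.argmax(st[1:,4]); return ce[i],st[i,4]
def home(M): return M+.050*(-.5*X+c30*Z)-.0025*(c30*X+.5*Z)
YL,YH=(22,130,80),(34,255,255)
def capat(M,T,ti,S,si,lo,hi,r=14):
    e=home(M); a=proj(T,e); b=proj(S,e)
    ca,na=cen(ti,lo,hi,(int(a[0]-r),int(a[1]-r),2*r,2*r)); cb,nb=cen(si,lo,hi,(int(b[0]-r),int(b[1]-r),2*r,2*r))
    print('expected',e,a,b,'\nseen',*cross(T,ca,S,cb),ca,cb,na,nb)
E
python3 - <<'E'
from caps import *
st=robot.state(); print(st['time'],st['ee_pos'])
T,ti=snap('top','t9'); S,si=snap('scene','s9')
capat(MY,T,ti,S,si,YL,YH)
capat(MW+.092*Y,T,ti,S,si,(105,120,60),(125,255,255))
c=np.round(proj(S,MY)).astype(int); b=cv2.resize(si[c[1]-50:c[1]+50,c[0]-50:c[0]+50,::-1],None,fx=4,fy=4,interpolation=cv2.INTER_CUBIC)
c=np.round(proj(T,MY)).astype(int); a=cv2.resize(ti[c[1]-50:c[1]+50,c[0]-50:c[0]+50,::-1],None,fx=4,fy=4,interpolation=cv2.INTER_CUBIC)
cv2.imwrite('pics/c9.png',np.hstack([a,b]))
# white cap in initial top: bright disc
for n,C,f,box,v in(('top',T,'top0',(368,254,30,24),138),('scene',S,'scene0',(264,154,20,18),182)):
    im=cv2.imread(f'pics/{f}.png'); x,y,w,h=box; m=(im[y:y+h,x:x+w].min(2)>v-12).astype(np.uint8)
    k,l,s,ce=cv2.connectedComponentsWithStats(m); i=1+np.argmax(s[1:,4]); u=ce[i]+[x,y]; print(n,u,s[i],onz(C,*u,.112),onz(C,*u,.1))
E
```

```text
11.05 [ 0.3985 -0.2665  0.2809]
expected [ 0.5261 -0.0663  0.1391] [306.8419 214.6903] [269.2134 198.4963] 
seen [ 0.5264 -0.063   0.14  ] 0.005291983481356602 [306.2167 213.7033] [270.4386 198.9912] 300 114
expected [0.5513 0.1159 0.1391] [237.6612 205.2337] [292.3827 235.7191] 
seen [0.5521 0.117  0.1385] 0.0011702339934986513 [237.1196 205.1413] [292.1515 236.1591] 184 132
top [385.9756 265.8354] [ 11   5  15  15 164] [ 0.3919 -0.2781  0.112 ] [ 0.3918 -0.2813  0.1   ]
scene [272.7447 160.4043] [ 4  4 10  6 47] [ 0.3935 -0.2758  0.112 ] [ 0.3852 -0.2907  0.1   ]
```

View pics/c9.png

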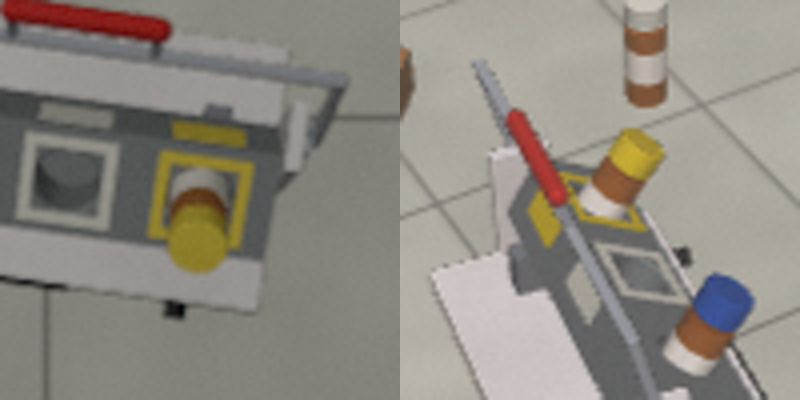

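```bash
python3 - <<'E'
from caps import *
C,im=snap('wrist','w10'); st=robot.state(); print(st['ee_pos'],R.from_quat(st['eef_rot']).as_matrix()[:,0])
print('pred',proj(C,(.392,-.278,.112)),proj(C,(.392,-.278,.0)))
p=np.round(proj(C,(.392,-.278,.112))).astype(int)
g=im[:,:,::-1].min(2)
for r in range(p[1]-50,p[1]+40,6): print(r,[int(v) for v in g[r,p[0]-48:p[0]+49:6]])
E
```

```text
[ 0.3999 -0.2649  0.2808] [-0.9909  0.1342 -0.0003]
pred [261.2975 187.9321] [265.0642 170.3564]
138 [138, 136, 140, 141, 135, 122, 104, 94, 93, 106, 127, 139, 145, 143, 132, 142, 141]
144 [92, 95, 107, 126, 136, 138, 141, 142, 142, 144, 144, 142, 144, 144, 120, 142, 142]
150 [137, 135, 138, 138, 139, 141, 139, 141, 142, 145, 144, 145, 143, 142, 104, 142, 141]
156 [137, 137, 137, 137, 138, 142, 141, 127, 79, 75, 75, 145, 145, 144, 96, 143, 142]
162 [137, 137, 137, 138, 138, 140, 140, 56, 57, 49, 92, 88, 142, 145, 95, 142, 140]
168 [138, 138, 138, 137, 140, 140, 73, 169, 179, 179, 95, 68, 143, 144, 106, 141, 142]
174 [138, 140, 138, 137, 139, 136, 177, 176, 177, 178, 178, 112, 145, 144, 123, 143, 143]
180 [138, 138, 139, 141, 140, 172, 175, 177, 178, 177, 178, 181, 146, 142, 138, 143, 144]
186 [139, 139, 138, 140, 140, 179, 174, 176, 177, 176, 178, 179, 144, 143, 144, 136, 141]
192 [138, 138, 139, 137, 140, 173, 175, 176, 175, 176, 178, 178, 142, 142, 143, 124, 141]
198 [140, 139, 138, 137, 141, 135, 173, 177, 175, 177, 176, 160, 141, 142, 142, 106, 141]
204 [139, 138, 138, 139, 140, 139, 145, 175, 175, 177, 154, 142, 140, 141, 139, 96, 139]
210 [138, 136, 140, 137, 138, 137, 139, 139, 139, 138, 138, 140, 139, 140, 141, 95, 138]
216 [139, 138, 138, 139, 138, 138, 138, 139, 141, 139, 138, 140, 139, 137, 138, 107, 140]
222 [140, 136, 138, 138, 140, 139, 138, 141, 138, 139, 140, 139, 141, 138, 139, 118, 139]
```

>>> drive_tool([
  [6.2,-13,20,0,0.3],
  [6.2,-13,70,0,0.3],
  [6.2,-13,120,0,0.3],
  [6.2,-13,150,0,0.3],
  [6.2,-13,150,0,0.3],
], force=5)

```text
time: 11.7
ee_pos: [0.3892, -0.2739, 0.1253]
eef_rot: [0.067, 0.998, 0.003, -0.004]
force: [0.0, 0.0, -0.6]
finger_gap: 0.0636
```

```bash
python3 - <<'E'
from caps import *
robot.get_image('top'); st=robot.state(); Rt=R.from_quat(st['eef_rot']).as_matrix()
print(st['ee_pos'],st['dq'].round(3),'delta',(np.array([.392,-.278,.065])-st['ee_pos'])@Rt*1e3,st['finger_gap'])
E
```

```text
[ 0.3909 -0.2757  0.1288] [-0.008 -0.038 -0.078 -0.001  0.004 -0.002] delta [-1.7153 -2.3506 63.776 ] 0.062353048172176975
```

>>> drive_tool([
  [0,-1,40,0,0.2],
  [0,-1,66,0,0.2],
  [0,-1,66,0,0.2],
  [0,-1,66,0,-1],
  [0,-1,66,0,-1],
], force=5)

```text
time: 12.25
ee_pos: [0.3931, -0.2803, 0.0681]
eef_rot: [0.068, 0.998, -0.002, 0.002]
force: [1.0, 0.2, 0.7]
finger_gap: 0.0461
```

>>> drive_tool([
  [0,0,0,0,-1],
  [0,0,0,0,-1],
  [0,0,0,0,-1],
])

```text
time: 12.55
ee_pos: [0.3928, -0.2798, 0.0674]
eef_rot: [0.068, 0.998, -0.001, 0.002]
force: [0.1, 2.0, 7.2]
finger_gap: 0.0399
```

>>> drive_tool([
  [7,0,0,0,-1],
  [14.5,0,-1,0,-1],
  [22,0,-1.2,0,-1],
  [29,0,-0.8,0,-1],
  [36.5,0,0.5,0,-1],
], force=3)

```text
time: 13.05
ee_pos: [0.354, -0.2741, 0.0643]
eef_rot: [0.068, 0.998, -0.0, -0.0]
force: [0.0, -1.2, 1.2]
finger_gap: 0.0401
```

>>> drive_tool([
  [0,0,0,0,-1],
  [0,0,0,0,-1],
  [0,0,-30,0,-1],
  [0,0,-80,0,-1],
  [0,0,-90,0,-1],
], force=25)

```text
time: 13.55
ee_pos: [0.357, -0.2757, 0.1591]
eef_rot: [0.068, 0.998, -0.002, 0.003]
force: [1.0, -0.4, -0.1]
finger_gap: 0.0397
```

```bash
python3 - <<'E'
from caps import *
for i in range(3): C,im=snap('wrist','w11')
st=robot.state(); print(st['time'],st['ee_pos'],st['finger_gap'])
tiltcheck(C,st,im,(0,5,10,15,20,25),.0785)
E
```

```text
13.7 [ 0.3549 -0.2737  0.1538] 0.039781186330681846
0 footedge [277.6401 195.8302] captop [277.2636 318.4753] nearcap [277.2768 265.6543]
5 footedge [277.6375 205.9983] captop [277.2662 310.8312] nearcap [277.2898 255.777 ]
10 footedge [277.6338 216.3018] captop [277.2703 302.8201] nearcap [277.3039 246.3037]
15 footedge [277.629  226.7316] captop [277.2759 294.546 ] nearcap [277.3187 237.3511]
20 footedge [277.6233 237.2814] captop [277.2828 286.1192] nearcap [277.3342 229.0192]
25 footedge [277.6165 247.947 ] captop [277.2911 277.6527] nearcap [277.35   221.3895]
col hue/sat/val along rows:
[17, 16, 17, 17, 17, 17, 16, 17, 17, 17, 16, 16, 16, 16, 16, 18, 18, 18, 18, 18, 18, 18, 18, 19, 18, 19, 18, 18, 18, 18, 18, 18, 18, 9, 6]
```

```bash
python3 - <<'E'
from caps import *
im=cv2.imread('pics/w11.png'); v=im[:,260:296].mean(1); print([(r,v[r].astype(int).tolist()) for r in range(195,304,4)])
C=cam('wrist'); S=cam('scene'); si=cv2.imread('pics/s11.png') if 0 else snap('scene','s11')[1]
st=robot.state(); Rt=R.from_quat(st['eef_rot']).as_matrix(); g=st['ee_pos']-.019*Rt[:,2]
c=np.round(proj(S,g-[0,0,.02])).astype(int); o=c-45
cv2.imwrite('pics/c11.png',np.hstack([cv2.resize(si[o[1]:o[1]+90,o[0]:o[0]+90,::-1],(400,400),interpolation=cv2.INTER_CUBIC),cv2.resize(im[120:360,160:400],(400,400))]))
hsv=cv2.cvtColor(si,cv2.COLOR_RGB2HSV)[o[1]:o[1]+90,o[0]:o[0]+90]
m=cv2.inRange(hsv,(3,90,40),(17,255,200)); k,l,s,ce=cv2.connectedComponentsWithStats(m)
for i in range(1,k):
    if s[i,4]>15: print(s[i],ce[i]+o)
for ph in(0,10,20,25,30):
    p=np.radians(ph); ax=-np.sin(p)*Rt[:,0]+np.cos(p)*Rt[:,2]; print(ph,'foot',proj(S,g+.08*ax),'-10',proj(S,g+.07*ax))
E
```

```text
[(195, [122, 130, 131]), (199, [157, 167, 168]), (203, [158, 167, 169]), (207, [158, 167, 169]), (211, [158, 168, 169]), (215, [158, 168, 169]), (219, [158, 168, 169]), (223, [158, 168, 169]), (227, [158, 168, 169]), (231, [158, 167, 169]), (235, [157, 167, 169]), (239, [147, 156, 157]), (243, [167, 178, 181]), (247, [182, 193, 197]), (251, [182, 193, 197]), (255, [183, 194, 197]), (259, [183, 194, 198]), (263, [184, 195, 198]), (267, [184, 195, 198]), (271, [184, 195, 198]), (275, [184, 195, 199]), (279, [184, 195, 199]), (283, [184, 195, 199]), (287, [185, 196, 199]), (291, [184, 195, 198]), (295, [50, 51, 52]), (299, [95, 94, 93]), (303, [71, 70, 69])]
[38 39  7  9 48] [278.25   147.0625]
[32 53 11 10 62] [273.4839 161.7419]
0 foot [282.5019 162.1948] -10 [282.4878 159.966 ]
10 foot [279.0249 162.7991] -10 [279.4346 160.4913]
20 foot [275.6254 162.8463] -10 [276.452  160.5254]
25 foot [273.9849 162.6581] -10 [275.014 160.356]
30 foot [272.3998 162.329 ] -10 [273.6255 160.0626]
```

View pics/c11.png

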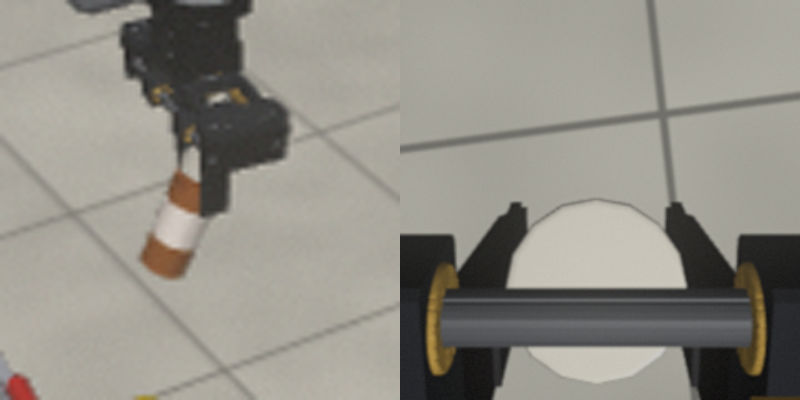

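```bash
python3 - <<'E'
from plan import *
path(MW-.0055*X,.082,[(24,-2.5,-70),(24,-2.5,-15),(24,-2.5,15),(24,-2.5,30),(30,-2.5,42),(30,-2.5,50)])
E
```

```text
(24, -2.5, -70) tcp [0.4903 0.0315 0.2123] delta tool mm [-93.3 320.3 -59.5]
(24, -2.5, -15) tcp [0.5175 0.0277 0.1647] delta tool mm [-27.6  -0.1  47.6]
(24, -2.5, 15) tcp [0.5324 0.0256 0.1387] delta tool mm [-15.1  -0.1  25.9]
(24, -2.5, 30) tcp [0.5398 0.0246 0.1257] delta tool mm [-7.5 -0.  13. ]
(30, -2.5, 42) tcp [0.5382 0.0248 0.1114] delta tool mm [ 1.6 -0.  14.3]
(30, -2.5, 50) tcp [0.5422 0.0243 0.1045] delta tool mm [-4.  -0.   6.9]
```

>>> drive_tool([
  [0,0,-50,0,-1],
  [0,0,-100,0,-1],
  [-14,45,-110,0,-1],
  [-28,90,-110,0,-1],
  [-42,135,-110,0,-1],
])

```text
time: 14.25
ee_pos: [0.4146, -0.1444, 0.2621]
eef_rot: [0.069, 0.998, 0.001, -0.001]
force: [-0.2, -0.1, -2.2]
finger_gap: 0.0398
```

>>> drive_tool([
  [-14,45,0,0,-1],
  [-28,90,0,0,-1],
  [-42,135,0,0,-1],
  [-51,185,0,0,-1],
  [-51,185,30,0,-1],
])

```text
time: 14.75
ee_pos: [0.4928, 0.0355, 0.2351]
eef_rot: [0.065, 0.998, 0.001, 0.002]
force: [0.8, -1.2, -1.1]
finger_gap: 0.0399
```

```bash
python3 - <<'E'
from plan import *
robot.get_image('top');robot.get_image('top');robot.get_image('top')
print(robot.state()['ee_pos'])
path(MW-.0055*X,.082,[(24,-2.5,-70),(24,-2.5,-15),(24,-2.5,15),(24,-2.5,30),(30,-2.5,42),(30,-2.5,50)])
E
```

```text
[0.48796392 0.03111216 0.22927556]
(24, -2.5, -70) tcp [0.4903 0.0315 0.2123] delta tool mm [-2.4  0.7 17. ]
(24, -2.5, -15) tcp [0.5175 0.0277 0.1647] delta tool mm [-28.   -0.   47.4]
(24, -2.5, 15) tcp [0.5324 0.0256 0.1387] delta tool mm [-15.3  -0.   25.8]
(24, -2.5, 30) tcp [0.5398 0.0246 0.1257] delta tool mm [-7.6 -0.  12.9]
(30, -2.5, 42) tcp [0.5382 0.0248 0.1114] delta tool mm [ 1.5  0.  14.3]
(30, -2.5, 50) tcp [0.5422 0.0243 0.1045] delta tool mm [-4.1 -0.   6.9]
```

>>> drive_tool([
  [-10,0.5,24,0,-1],
  [-22,0.5,47,0,-1],
  [-30.4,0.5,64.4,0,-1],
  [-30.4,0.5,64.4,0,-1],
  [-30.4,0.5,64.4,0,-1],
])

```text
time: 15.4
ee_pos: [0.5204, 0.0259, 0.17]
eef_rot: [0.069, 0.998, -0.0, -0.001]
force: [-0.0, -0.4, -0.6]
finger_gap: 0.0396
```

>>> drive_tool([
  [0,0,0,0,-1],
])

```text
time: 15.5
ee_pos: [0.5212, 0.0262, 0.1715]
eef_rot: [0.069, 0.998, 0.0, 0.001]
force: [0.1, 0.9, -0.2]
finger_gap: 0.0396
```

```bash
python3 - <<'E'
from plan import *
path(MW-.0055*X,.082,[(24,-2.5,-15)]); print(robot.state()['force'].round(1),robot.state()['ee_pos'])
E
```

```text
(24, -2.5, -15) tcp [0.5175 0.0277 0.1647] delta tool mm [3.8 0.9 6.8]
[ 0.1  0.9 -0.2] [0.52118984 0.02624909 0.17145489]
```

>>> drive_tool([
  [3.5,1,6.5,0,-1],
  [3.5,1,6.5,0,-1],
  [-1.5,1,15,0,-1],
  [-5,1,21.5,0,-1],
  [-5,1,21.5,0,-1],
], force=12)

```text
time: 16.0
ee_pos: [0.5263, 0.027, 0.1482]
eef_rot: [0.068, 0.998, -0.0, -0.0]
force: [-0.4, -0.9, 0.6]
finger_gap: 0.0399
```

```bash
python3 - <<'E'
from plan import *
C,im=snap('wrist','w12'); path(MW-.0055*X,.082,[(24,-2.5,3)]); print(robot.state()['force'].round(1),robot.state()['ee_pos'],robot.state()['dq'].round(3))
v=im[:,260:296].mean((1,2)); print([(r,int(v[r])) for r in range(195,300,5)])
E
```

```text
(24, -2.5, 3) tcp [0.5265 0.0264 0.1491] delta tool mm [-0.3 -0.5 -0.8]
[-0.4  0.2 -0.1] [0.52627617 0.02698339 0.14825274] [ 0.    -0.005  0.006  0.002 -0.003  0.001]
[(195, 198), (200, 198), (205, 198), (210, 198), (215, 199), (220, 197), (225, 196), (230, 198), (235, 113), (240, 126), (245, 193), (250, 195), (255, 196), (260, 196), (265, 196), (270, 197), (275, 197), (280, 197), (285, 197), (290, 200), (295, 52)]
```

>>> drive_tool([
  [-2,0,3.5,0,-1],
  [-4,0,7,0,-1],
  [-6,0,10.5,0,-1],
  [-9,0,15.5,0,-1],
  [-9,0,15.5,0,-1],
], force=8)

```text
time: 16.55
ee_pos: [0.537, 0.0255, 0.1354]
eef_rot: [0.068, 0.998, -0.0, 0.002]
force: [-0.7, -1.8, 8.0]
finger_gap: 0.0401
```

```bash
python3 - <<'E'
from plan import *
path(MW-.0055*X,.082,[(24,-2.5,21),(24,-2.5,30),(30,-2.5,42),(30,-2.5,50)]); print(robot.state()['force'].round(1),robot.state()['ee_pos'])
E
```

```text
(24, -2.5, 21) tcp [0.5354 0.0252 0.1335] delta tool mm [ 1.5 -0.5  1.9]
(24, -2.5, 30) tcp [0.5398 0.0246 0.1257] delta tool mm [-4.5 -0.   7.8]
(30, -2.5, 42) tcp [0.5382 0.0248 0.1114] delta tool mm [ 1.7  0.  14.3]
(30, -2.5, 50) tcp [0.5422 0.0243 0.1045] delta tool mm [-4.  -0.   6.9]
[-0.7 -1.8  8. ] [0.53696009 0.02546736 0.13536385]
```

```bash
python3 - <<'E'
from plan import *
C,im=snap('wrist','w13'); S,si=snap('scene','s13')
v=im[:,260:296].mean((1,2)); print([(r,int(v[r])) for r in range(195,300,4)])
st=robot.state(); Rt=R.from_quat(st['eef_rot']).as_matrix(); g=st['ee_pos']-.019*Rt[:,2]
for ph in(15,24,30):
    p=np.radians(ph); ax=-np.sin(p)*Rt[:,0]+np.cos(p)*Rt[:,2]; b0=g+.0055*X
    print(ph,[proj(S,b0+q*ax).round(1).tolist() for q in(0,.02,.04,.06,.08)])
c=np.round(proj(S,MW)).astype(int); x0,y0=c[0]-22,c[1]-30
hsv=cv2.cvtColor(si,cv2.COLOR_RGB2HSV)
print('MW',c); 
for r in range(y0,y0+42,2): print(r,''.join('A' if (hsv[r,q,1]>110 and hsv[r,q,0]<18) else 'W' if hsv[r,q,2]>165 and hsv[r,q,1]<45 else '.' if hsv[r,q,2]>75 else '#' for q in range(x0,x0+50)))
E
```

```text
[(195, 199), (199, 199), (203, 199), (207, 200), (211, 198), (215, 197), (219, 198), (223, 113), (227, 115), (231, 114), (235, 190), (239, 189), (243, 149), (247, 195), (251, 202), (255, 202), (259, 202), (263, 202), (267, 202), (271, 202), (275, 202), (279, 203), (283, 203), (287, 203), (291, 202), (295, 54), (299, 97)]
15 [[279.2, 212.9], [277.7, 218.1], [276.2, 223.1], [274.7, 228.1], [273.2, 233.0]]
24 [[279.2, 212.9], [276.8, 218.1], [274.4, 223.1], [272.0, 228.2], [269.6, 233.1]]
30 [[279.2, 212.9], [276.2, 218.0], [273.2, 223.0], [270.3, 228.0], [267.4, 232.9]]
MW [272 229]
199 WWWW...WWWWWWW..........##########################
201 .....WWWWWWW.AA.........#########################.
203 A..........AAAAAA.......#######################..#
205 AA........AAAAAAAAAA....##...####..###############
207 AAAA.....W.AAAAAAAAAAA...#....####################
209 AAAAA..WWWWW.AAAAAAAA.WW..AAA.####################
211 AAAA...WWWWWWWW.AAAA.WWW.AAAAAA###################
213 .........WWWWWWWWW......AAAAAAA##..############...
215 .......................WWAAAAAA##########...WWWWWW
217 .......................WWWW.AAA#######.WWWWWWWWWWW
219 .....W................WWWWWWWW.#######.WWWWWWWWWWW
221 ......W..............WWWWWWWWW.######..WWWWWWWWWWW
223 .......W....WW.WWWW..WWWWWWWWWW....WWWWWWWWWWWWWWW
225 ........W....W.....AAA.WWWWWWWWW.#.WWWWWWWWWWWWWWW
227 ......WW.W....W...AAAAAAAAA........WWWWWWWWWWWWWWW
229 .....WWW..W....W..AAAAAAAAAAAA..WWWWWWWW...WWWWWWW
231 ....WWWWWW.W....WW..AAAAAAAAA....WWWW..........WWW
233 .....WWWWWW.W....WW...AAAAAA...W..WW..............
235 ......WWWWWW.W..........WWWWWWWWW.................
237 W......WWWW....W..................................
239 WW......WWW.....W.................AA..............
```

```bash
python3 - <<'E'
from plan import *
for f in('w11','w12','w13'):
    im=cv2.imread(f'pics/{f}.png').min(2).astype(int); print(f)
    for r in(250,260,270,280,288,335,340,345,350,355,360): 
        row=im[r]; i=278
        if row[i]<150: print(r,'-',row[i]); continue
        a=i
        while row[a]>165: a-=1
        b=i
        while row[b]>165: b+=1
        print(r,a,b,b-a)
    print([int(v) for v in im[225:250,278]])
E
```

```text
w11
250 250 306 56
260 237 318 81
270 230 325 95
280 227 329 102
288 225 330 105
335 242 314 72
340 249 307 58
345 256 300 44
350 278 278 0
355 278 278 0
360 278 278 0
[158, 158, 157, 159, 159, 158, 160, 158, 158, 159, 160, 158, 159, 150, 124, 153, 171, 175, 180, 182, 182, 182, 182, 184, 182]
w12
250 248 307 59
260 237 319 82
270 230 326 96
280 226 329 103
288 224 331 107
335 241 328 87
340 248 328 80
345 255 301 46
350 278 278 0
355 - 108
360 215 336 121
[193, 195, 197, 196, 196, 198, 193, 161, 125, 111, 111, 116, 110, 106, 125, 162, 177, 183, 185, 187, 187, 187, 187, 187, 187]
w13
250 250 305 55
260 235 320 85
270 228 327 99
280 221 334 113
288 220 336 116
335 225 330 105
340 229 331 102
345 232 323 91
350 237 318 81
355 245 311 66
360 215 340 125
[114, 113, 114, 114, 113, 113, 114, 110, 128, 172, 183, 181, 181, 180, 184, 169, 122, 136, 169, 180, 186, 189, 192, 194, 193]
```

>>> drive_tool([
  [1,0,-9,0,-1],
  [1,0,-9,0,-1],
  [1,0,-9,0,-1],
  [-1,0,-5.5,0,-1],
  [-3,0,-2,0,-1],
], force=8)

```text
time: 17.15
ee_pos: [0.5377, 0.0254, 0.1349]
eef_rot: [0.068, 0.998, -0.0, -0.0]
force: [-1.9, -0.5, 10.7]
finger_gap: 0.04
```

>>> drive_tool([
  [-1.5,0,2.6,0,-1],
  [-3,0,5.2,0,-1],
  [-4.5,0,7.8,0,-1],
  [-4.5,0,7.8,0,-1],
])

```text
time: 17.55
ee_pos: [0.5446, 0.0243, 0.1298]
eef_rot: [0.068, 0.998, -0.0, 0.003]
force: [-0.1, -1.0, 8.8]
finger_gap: 0.0397
```

```bash
cat > amb.py <<'E'
from plan import *
def amb(tag):
    C,im=snap('wrist','w'+tag); S,si=snap('scene','s'+tag); st=robot.state(); print(st['time'],st['ee_pos'].round(4),st['force'].round(1))
    g=im.min(2).astype(int); r=g[285]; a=b=278
    while r[a]>165:a-=1
    while r[b]>165:b+=1
    print('cap width@285',b-a,'col',[int(v) for v in g[225:252:2,278]])
    c=np.round(proj(S,MW)).astype(int); x0,y0=c[0]-12,c[1]-26; hsv=cv2.cvtColor(si,cv2.COLOR_RGB2HSV)
    for r in range(y0,y0+36,2): print(r,''.join('A' if (hsv[r,q,1]>110 and hsv[r,q,0]<18) else 'W' if hsv[r,q,2]>165 and hsv[r,q,1]<45 else '.' if hsv[r,q,2]>75 else '#' for q in range(x0,x0+34)))
E
python3 -c "from amb import *; amb('14')"
```

```text
17.65 [0.5445 0.0244 0.1299] [-0.5 -0.4  8.5]
cap width@285 111 col [177, 184, 185, 186, 136, 68, 86, 124, 55, 51, 73, 80, 80, 105]
203 .AAAAAA....#######################
205 AAAAAAAAAA.#######################
207 .AAAAAAAAAA.##...####.############
209 WW.AAAAAAAA..#...#################
211 WWWWW.AAAA...AAAA.################
213 WWWWWWWW.....AAAAA################
215 .............AAAAA################
217 ............WW..AA###########...WW
219 ...........WWWWWWW.######..WWWWWWW
221 ...........WWWWWWW.######..WWWWWWW
223 ..WW.WWWW.WWWWWWWW.######.WWWWWWWW
225 ...W.....AA.WWWWWW....##.WWWWWWWWW
227 ....W....AAAAA...WW......WWWWWWWWW
229 W....W..AAAAAAAAAAAA..WWWWWWW....W
231 .WW...WW.AAAAAAAAAA....WWWW.......
233 W..W...WW...AAAAAA...W..WW........
235 WW.W..........WWWWWWWWW...........
237 W...W.............................
```

```bash
python3 - <<'E'
from plan import *
C=cam('wrist'); im=cv2.imread('pics/w14.png')
print(im[222:260:2,278].tolist())
for r in(225,233,240,252):
    for z in(.075,.0855,.1): 
        p=onz(C,278,r,z); print(r,z,'x',round(float((p-MW)@X)*1e3,1),'y',round(float((p-MW)@Y)*1e3,1))
for f in('w13','w14'):
    c=cv2.imread(f'pics/{f}.png')[190:370,180:380]; cv2.imwrite(f'pics/{f}c.png',c)
a=cv2.resize(cv2.imread('pics/w14c.png'),(400,360)); b=cv2.imread('pics/s14.png'); S=cam('scene'); c=np.round(proj(S,MW)).astype(int)
b=cv2.resize(b[c[1]-40:c[1]+32,c[0]-36:c[0]+44],(400,360),interpolation=cv2.INTER_CUBIC); cv2.imwrite('pics/c14.png',np.hstack([a,b]))
E
```

```text
[[117, 116, 113], [140, 145, 144], [186, 199, 202], [184, 195, 199], [185, 197, 199], [182, 192, 195], [76, 86, 98], [84, 88, 92], [101, 104, 107], [90, 98, 109], [50, 61, 78], [55, 68, 83], [78, 82, 86], [80, 84, 87], [81, 83, 86], [162, 171, 173], [190, 201, 205], [197, 209, 210], [202, 215, 218]]
225 0.075 x -25.4 y 1.6
225 0.0855 x -28.5 y 1.5
225 0.1 x -32.9 y 1.5
233 0.075 x -20.1 y 1.6
233 0.0855 x -23.6 y 1.6
233 0.1 x -28.3 y 1.5
240 0.075 x -15.5 y 1.6
240 0.0855 x -19.2 y 1.6
240 0.1 x -24.2 y 1.5
252 0.075 x -7.5 y 1.6
252 0.0855 x -11.5 y 1.6
252 0.1 x -17.0 y 1.5
```

View pics/c14.png

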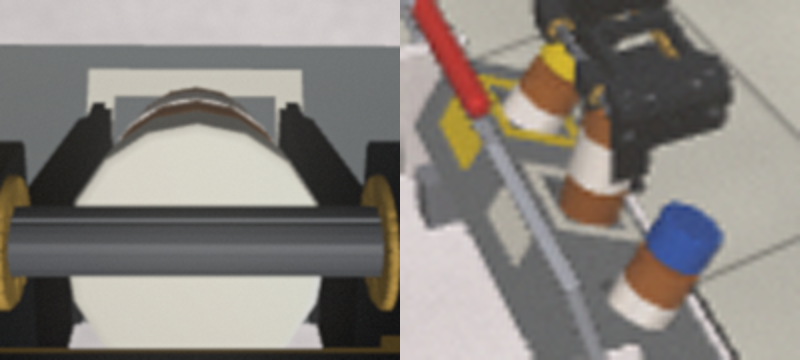

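>>> drive_tool([
  [0,0,-8,0,-1],
  [0,0,-15,0,-1],
  [0,0,-15,0,-1],
  [-6,0,-15,0,-1],
  [-6,0,-15,0,-1],
], force=20)

```text
time: 18.15
ee_pos: [0.5483, 0.0241, 0.1416]
eef_rot: [0.068, 0.998, 0.0, -0.0]
force: [0.0, 0.4, -1.9]
finger_gap: 0.0399
```

>>> drive_tool([
  [0,0,3,0,-1],
  [0,0,7,0,-1],
  [0,0,11,0,-1],
  [-1,0,14,0,-1],
  [-1,0,14,0,-1],
], force=15)

```text
time: 18.65
ee_pos: [0.5498, 0.0238, 0.1281]
eef_rot: [0.068, 0.998, -0.0, 0.001]
force: [2.4, -0.4, -1.3]
finger_gap: 0.0395
```

```bash
python3 -c "
from amb import *; amb('15')
print(cv2.imread('pics/w15.png')[222:262:2,278].tolist())"
```

```text
18.75 [0.5497 0.0238 0.1282] [ 1.5 -0.5 -0.9]
cap width@285 111 col [189, 188, 188, 146, 86, 72, 85, 128, 57, 52, 75, 79, 79, 101]
203 .AAAAAA...########################
205 AAAAAAAAA#########################
207 .AAAAAAAA.###...#################.
209 WW.AAAAAAA.#...#####.##..#########
211 WWWWW.AAAA.##..###################
213 WWWWWWWW...AAAAA##################
215 ...........AAAAA##################
217 ...........W.AAA.##..#########...W
219 ..........WWWW...#######..WWWWWWWW
221 ..........WWWWWWW#######.WWWWWWWWW
223 ..WW.WWW.WWWWWWWW#######.WWWWWWWWW
225 ...W.....WWWWWWWW###..##.WWWWWWWWW
227 ....W...AA.WWWWWWWW..W...WWWWWWWWW
229 W....W.AAAAAAAAAAAA...WWWWWWW....W
231 .W....WW.AAAAAAAAA..W..WWWW.......
233 W.W....WW...AAAAAA...W..WW........
235 WW.WW.........WWWWWWWWW...........
237 W.................................
[[186, 197, 200], [187, 198, 201], [188, 198, 203], [188, 200, 204], [173, 183, 185], [125, 126, 123], [55, 64, 76], [84, 88, 92], [100, 102, 107], [90, 97, 108], [49, 59, 74], [55, 66, 84], [81, 85, 88], [81, 84, 86], [77, 82, 84], [153, 163, 166], [193, 202, 207], [199, 211, 213], [205, 216, 219], [207, 219, 220]]
```

>>> drive_tool([
  [-1,0,3,0,-1],
  [1,0,6,0,-1],
  [3,0,9,0,-1],
  [5,0,12.5,0,-1],
  [5,0,12.5,0,-1],
], force=8)

```text
time: 19.25
ee_pos: [0.5432, 0.0248, 0.1147]
eef_rot: [0.068, 0.998, 0.0, -0.001]
force: [2.0, -1.2, -0.6]
finger_gap: 0.0398
```

```bash
python3 -c "
from amb import *; amb('16')
print(cv2.imread('pics/w16.png')[222:262:2,278].tolist())"
```

```text
19.35 [0.5433 0.0248 0.1148] [ 0.8 -0.6 -2. ]
cap width@285 120 col [112, 112, 110, 112, 107, 159, 182, 170, 152, 176, 185, 188, 187, 186]
203 .AAAAAA......#####..########....##
205 AAAAAAAAAA..######################
207 .AAAAAAAAAA#######################
209 WW.AAAAAAAA#######################
211 WWWWW.AAAA..##...####..###########
213 WWWWWWWW.....#...#################
215 .............AAAA.################
217 ............AAAAAA.###############
219 ...........WW.AAAA.###############
221 ..........WWWWW.AA.#########...WWW
223 ..WW.WWW.WWWWWWWWWW#######.WWWWWWW
225 ...W....WWWWWWWWWWW#######.WWWWWWW
227 ....W..A.WWWWWWWWWW#####...WWWWWWW
229 W....WWAAA.WWWWWWWW...WWWWWWWW...W
231 .WW...WW.AAAAA......W..WWWW.......
233 ..WW...WW....AAAA....W..WW........
235 WW.W..........WWWWWWWWW...........
237 W...WW............................
[[141, 142, 143], [115, 113, 111], [115, 115, 111], [115, 115, 111], [117, 117, 115], [114, 115, 112], [122, 125, 123], [180, 190, 193], [183, 195, 198], [127, 134, 137], [172, 181, 184], [179, 190, 194], [186, 197, 201], [188, 198, 202], [187, 198, 201], [186, 197, 200], [186, 198, 201], [188, 199, 204], [188, 200, 203], [187, 200, 202]]
```

>>> drive_tool([
  [-1,0,4,0,-1],
  [-1.5,0,8,0,-1],
  [-3,0,12,0,-1],
  [-5,0,16,0,-1],
  [-5,0,16,0,-1],
])

```text
time: 19.85
ee_pos: [0.5489, 0.0239, 0.0988]
eef_rot: [0.068, 0.998, 0.0, -0.001]
force: [1.6, -1.2, -1.6]
finger_gap: 0.0396
```

```bash
python3 -c "
from amb import *; amb('17')"
```

```text
19.95 [0.5488 0.024  0.099 ] [ 1.8  0.  -1.8]
cap width@285 120 col [112, 113, 112, 111, 127, 184, 157, 154, 176, 183, 184, 185, 183, 186]
203 .A.#.....###############...###.WWW
205 AAAA###...########...WWW....###..W
207 .AAAAAAA...#####.W..######....##..
209 WW.AAAAAA...################..####
211 WWWWW.AAA.########################
213 WWWWWWWW..########################
215 ..........###...##################
217 ...........#..######.##..#########
219 ...........A.....#################
221 ...........AAAAA.#################
223 ..WW.WWWWWW.AAAAA#################
225 ...W....WWWWW.AAA############..WWW
227 ....W..WWWWWWWWWW#######.WWWWWWWWW
229 W....WWWWWWWWWWWW#######.WWWW....W
231 .W....WWWWWWWWWWW######..WW.......
233 ..WW...WW..WWWWWW....W..WW........
235 WW.W..........WWWWWWWWW...........
237 W...WW............................
```

>>> drive_tool([
  [0,0,0,0,0.2],
  [0,0,0,0,0.2],
  [0,0,0,0,0.2],
  [0,0,-20,0,0.2],
  [0,0,-60,0,0.2],
])

```text
time: 20.45
ee_pos: [0.5461, 0.0242, 0.1563]
eef_rot: [0.068, 0.998, -0.0, -0.004]
force: [0.7, 0.3, -0.4]
finger_gap: 0.0571
```

>>> drive_tool([
  [0,0,-50,0,-1],
  [0,0,-60,0,-1],
  [0,0,-60,0,-1],
])

```text
time: 20.75
ee_pos: [0.5507, 0.0239, 0.2231]
eef_rot: [0.068, 0.998, 0.0, 0.003]
force: [0.1, -0.1, -0.4]
finger_gap: 0.0384
```

```bash
cat >> caps.py <<'E'
def wcap(C,im,M,fds=(50,45,40,35,30)):
    # column profile of white cap near edge vs insertion depth
    for fd in fds:
        ctr=M-.0025*(c30*X+.5*Z)+(.112-fd/1e3)*(-.5*X+c30*Z)
        e=[proj(C,ctr+.02*(np.cos(q)*(c30*X+.5*Z)+np.sin(q)*Y)) for q in np.linspace(0,2*np.pi,24)]
        e=np.array(e); print(fd,'cap disc cols %.0f-%.0f rows %.0f-%.0f'%(e[:,0].min(),e[:,0].max(),e[:,1].min(),e[:,1].max()))
E
python3 - <<'E'
from caps import *
C,im=snap('wrist','w18'); T,ti=snap('top','t18'); S,si=snap('scene','s18'); st=robot.state(); print(st['time'],st['ee_pos'],st['finger_gap'])
wcap(C,im,MW)
g=im.min(2).astype(int)
for r in range(130,300,8): print(r,''.join('W' if v>165 else '.' for v in g[r,200:360:4]))
c=np.round(proj(S,MW)).astype(int); x0,y0=c[0]-12,c[1]-36; hsv=cv2.cvtColor(si,cv2.COLOR_RGB2HSV)
for r in range(y0,y0+56,2): print(r,''.join('A' if (hsv[r,q,1]>110 and hsv[r,q,0]<18) else 'B' if hsv[r,q,1]>120 and 100<hsv[r,q,0]<130 else 'W' if hsv[r,q,2]>165 and hsv[r,q,1]<45 else '.' if hsv[r,q,2]>75 else '#' for q in range(x0,x0+44)))
E
```

```text
20.9 [0.5479 0.024  0.2174] 0.026345986769061972
50 cap disc cols 245-305 rows 168-226
45 cap disc cols 244-306 rows 166-224
40 cap disc cols 243-306 rows 163-222
35 cap disc cols 243-307 rows 160-220
30 cap disc cols 242-307 rows 156-218
130 WWWWWWWWWWWWWWWWWWWW..WWWWWWWWWWWWWWWWWW
138 WWWWWWWWWWWWWWWWWWWWWWWWWWWWWWWWWWWWWWWW
146 WWWWWWWWWWWWWWWWWWWWWWWWWWWWWWWWWWWWWWWW
154 WWWWWWWWWWWWWWWWWWWWWWWWWWWWWWWWWWWWWWWW
162 WWWWWWWWWWWWWWWWWWWWWWWWWWWWWWWWWWWWWWWW
170 WWWWWWWWWWWWWWWWWWWWWWWWWWWWWWWWWWWWWWWW
178 ..............WWWWWWWWWWWW..............
186 ..........WWWWWWWWWWWWWWWWWWW...........
194 ..........WW.WWWWWWWWWWWWWWWW...........
202 ..........WW.WWWWWWWWWWWWWWWW...........
210 ..........WW..WWWWWWWWWWWW.WW...........
218 ..........WW....WWWWWWWW...WW...........
226 ..........WW...............WW...........
234 ..........WW............W..WW...........
242 ..........WW.......WWWWW...WWW..........
250 ..........WW...............WWW..........
258 ..........WWWWWWWWWWWWWWWWWWWW..........
266 ........................................
274 ............WWWWWWWWWWWWWWW.............
282 ..
[... 800 characters left out ...]
WWWWWWWWWWWWWW
221 ...........AAAAA.WWWWWWW...WWWWWWWWWWWWWWWWW
223 ..WW.WWWWWAAAAAAAAA..W....WWWWWWWWWWWWWWWWWW
225 ...W.....W.AAAAAAAAAAAA..WWWWWWWWWWWWWWWWWWW
227 ....W...WWW.AAAAAAAAAA...WWWWWWWWWWWWWWWWWWW
229 W....WWWWWWWWW.AAAAA..WWWWWWW....WWWWWWWWWWW
231 ......WWWWWWWWWWWWW....WWWW..BBBBBBB.WWWWWWW
233 .......WW...WWWWW....W..WW.BBBBBBBBBBB..WWWW
235 WW............WWWWWWWWW...BBBBBBBBBBBBB..WWW
237 W.........................BBBBBBBBBBBBB..WWW
239 ........................AA.BBBBBBBBBBB..WWWW
241 ......................AAAAAA.BBBBBBBB..WWWW.
243 .....................AAAAAAAAAA..BB..W....WW
245 ....................W.AAAAAAAAAAAAA..WWWWWWW
247 ...................WWWWAAAAAAAAAA...WWWWWWWW
```

```bash
python3 - <<'E'
from caps import *
im=cv2.imread('pics/w18.png').min(2).astype(int); C=cam('wrist')
print('far edge col275', [(r,int(im[r,275])) for r in range(214,240,2)])
pts=[]
for r in list(range(186,222,4)):
    a=b=275
    while im[r,a]>165 and a>240:a-=1
    while im[r,b]>165 and b<312:b+=1
    pts.append((r,a,b))
print(pts)
S=cam('scene'); print('scene expected white cap',proj(S,home(MW)),'for fd 45,40',[proj(S,home(MW)+k*(-.5*X+c30*Z)) for k in(.005,.01)])
si=cv2.imread('pics/s18.png'); hsv=cv2.cvtColor(si,cv2.COLOR_BGR2HSV)
# upper amber band centroid relative to mouth for the 3 bottles
for n,M in(('w',MW),('y',MY),('b',MW+.092*Y)):
    p=proj(S,M+.03*(-.5*X+c30*Z)); x,y=int(p[0])-9,int(p[1])-9
    m=cv2.inRange(hsv[y:y+18,x:x+18],(3,110,40),(17,255,220)); k,l,s,ce=cv2.connectedComponentsWithStats(m); i=1+np.argmax(s[1:,4]); print(n,s[i,4],ce[i]+[x,y]-proj(S,M))
E
```

```text
far edge col275 [(214, 196), (216, 197), (218, 199), (220, 203), (222, 152), (224, 151), (226, 151), (228, 150), (230, 87), (232, 57), (234, 56), (236, 52), (238, 83)]
[(186, 240, 312), (190, 240, 312), (194, 248, 312), (198, 249, 312), (202, 249, 312), (206, 251, 304), (210, 254, 302), (214, 258, 298), (218, 263, 293)]
scene expected white cap [280.2721 216.2536] for fd 45,40 [array([281.0202, 214.9878]), array([281.7707, 213.7181])]
w 87 [ 3.4042 -3.8718]
y 81 [ 3.7    -4.2716]
b 87 [ 2.939  -3.9669]
```

>>> drive_tool([
  [23,0,20,0,-1],
  [23,0,46,0,-1],
  [23,0,46,0,-1],
  [19,0,53,0,-1],
  [17,0,57,0,-1],
])

```text
time: 21.4
ee_pos: [0.5329, 0.0262, 0.1625]
eef_rot: [0.068, 0.998, -0.0, 0.0]
force: [-0.5, -0.5, 0.0]
finger_gap: 0.0004
```

>>> drive_tool([
  [-1,0,2,0,-1],
  [-2,0,4,0,-1],
  [-3,0,6,0,-1],
  [-4,0,8,0,-1],
])

```text
time: 21.8
ee_pos: [0.5378, 0.0257, 0.1578]
eef_rot: [0.068, 0.998, 0.0, 0.002]
force: [-3.6, -0.2, 16.5]
finger_gap: 0.0005
```

>>> drive_tool([
  [5,0,-22,0,-1],
  [5,-40,-22,0,-1],
  [5,-80,-22,0,-1],
  [5,-92,-22,0,-1],
  [5,-92,-22,0,-1],
])

```text
time: 22.3
ee_pos: [0.5188, -0.066, 0.1769]
eef_rot: [0.07, 0.998, 0.0, 0.0]
force: [-0.2, 0.3, -0.2]
finger_gap: 0.0006
```

>>> drive_tool([
  [-1,0,8,0,-1],
  [-2,0,14,0,-1],
  [-3,0,18,0,-1],
  [-5,0,22,0,-1],
  [-5,0,22,0,-1],
])

```text
time: 22.8
ee_pos: [0.526, -0.0651, 0.1588]
eef_rot: [0.067, 0.998, -0.0, 0.002]
force: [-4.0, 1.1, 15.8]
finger_gap: 0.0001
```

>>> drive_tool([
  [5,0,-40,0,-1],
  [5,0,-90,0,-1],
  [5,0,-140,0,0.1],
  [5,0,-160,0,0.1],
  [5,0,-160,0,0.1],
])

```text
time: 23.3
ee_pos: [0.5207, -0.0644, 0.3193]
eef_rot: [0.068, 0.998, -0.001, 0.004]
force: [0.8, 0.2, -0.5]
finger_gap: 0.0192
```

```bash
python3 - <<'E'
from caps import *
T,ti=snap('top','t19'); S,si=snap('scene','s19'); C,wi=snap('wrist','w19'); st=robot.state(); print(st['time'],st['joint_pos'].round(3),st['ee_pos'],st['finger_gap'])
Rt=R.from_quat(st['eef_rot']).as_matrix(); print((np.array([.6438,.0112,.30])-st['ee_pos'])@Rt*1e3)
hs=cv2.cvtColor(si,cv2.COLOR_RGB2HSV); ht=cv2.cvtColor(ti,cv2.COLOR_RGB2HSV)
for n,h in(('s',hs),('t',ht)):
    m=cv2.inRange(h,(0,150,80),(8,255,255)); k,l,s,ce=cv2.connectedComponentsWithStats(m); i=1+np.argmax(s[1:,4]); print(n,s[i],ce[i])
E
```

```text
23.45 [-0.226 -0.203  1.805  0.     1.542 -1.661] [ 0.5182 -0.0641  0.3124] 0.03139103164881533
[-114.2724   91.6317   12.0359]
s [239 189  15  23 110] [245.8    200.3818]
t [258 157  38  10 204] [276.7941 161.201 ]
```

>>> drive_tool([
  [-24,19,-10,8.5,0.1],
  [-48,38,-10,17,0.1],
  [-72,58,-10,25.5,0.1],
  [-96,77,-10,34,0.1],
  [-114,91.6,-10,42.5,0.1],
])

```text
time: 23.95
ee_pos: [0.6444, 0.0118, 0.3206]
eef_rot: [0.428, 0.904, -0.001, -0.003]
force: [-0.1, 1.5, -0.6]
finger_gap: 0.0525
```

>>> drive_tool([
  [0,0,0,8.5,0.1],
  [0,0,0,17,0.1],
  [0,0,0,25.5,0.1],
  [0,0,0,34,0.1],
  [0,0,0,42.5,0.1],
])

```text
time: 24.45
ee_pos: [0.6432, 0.0108, 0.3209]
eef_rot: [0.726, 0.687, -0.002, -0.002]
force: [-0.8, -0.2, 0.1]
finger_gap: 0.0523
```

>>> drive_tool([
  [0,0,0,5,0.1],
  [0,0,0,5,0.1],
  [0,0,0,5,0.1],
])

```text
time: 24.75
ee_pos: [0.6436, 0.0107, 0.3223]
eef_rot: [0.753, 0.658, -0.001, -0.001]
force: [-0.7, 0.5, 0.2]
finger_gap: 0.0521
```

```bash
python3 - <<'E'
from caps import *
C,wi=snap('wrist','w20'); st=robot.state(); print(st['time'],st['joint_pos'].round(3),st['ee_pos'],st['finger_gap'])
Rt=R.from_quat(st['eef_rot']).as_matrix(); print(Rt.round(3)); print((np.array([.6438,.0112,.2397-.013])-st['ee_pos'])@Rt*1e3)
m=cv2.inRange(cv2.cvtColor(wi,cv2.COLOR_RGB2HSV),(0,150,60),(8,255,255)); k,l,s,ce=cv2.connectedComponentsWithStats(m)
for i in range(1,k):
    if s[i,4]>80: print(s[i],ce[i])
print('pred ends',[proj(C,np.array([.6438,.0112,.2397])+q*Y) for q in(-.045,0,.045)])
sub=m[:, :]; 
for c in range(s[i,0],s[i,0]+s[i,2],15):
    r=np.where(m[:,c])[0]; print(c,r.min() if len(r) else None,r.max() if len(r) else None)
for r in range(100,300,20):
    q=np.where(m[r])[0]; print(r,(q.min(),q.max()) if len(q) else None, proj(C,[.6438,.0112,.2397]).round(0) if r==100 else '')
E
```

```text
24.8 [-0.067  0.068  1.531  0.     1.545  0.068] [0.6437 0.0106 0.3228] 0.052406825950521436
[[ 0.134  0.991 -0.003]
 [ 0.991 -0.134  0.   ]
 [-0.    -0.003 -1.   ]]
[ 0.5743  0.2612 96.1291]
[ 269  143   22  147 2949] [278.9101 215.2845]
pred ends [array([278.8306, 278.5839]), array([279.1423, 218.7301]), array([279.482, 153.505])]
269 151 282
284 145 288
100 None [279. 219.]
120 None 
140 None 
160 (np.int64(269), np.int64(290)) 
180 (np.int64(269), np.int64(289)) 
200 (np.int64(269), np.int64(289)) 
220 (np.int64(269), np.int64(289)) 
240 (np.int64(269), np.int64(289)) 
260 (np.int64(269), np.int64(288)) 
280 (np.int64(269), np.int64(288))
```

>>> drive_tool([
  [0,0,45,0,0.1],
  [0,0,80,0,0.1],
  [0,0,96,0,0.1],
  [0,0,96,0,0.1],
  [0,0,96,0,-1],
], force=12)

```text
time: 25.3
ee_pos: [0.6448, 0.0105, 0.2299]
eef_rot: [0.754, 0.657, 0.0, 0.0]
force: [0.1, -0.3, 0.3]
finger_gap: 0.0481
```

>>> drive_tool([
  [0,0,0,0,-1],
  [0,0,0,0,-1],
  [0,0,0,0,-1],
  [0,0,0,0,-1],
  [0,0,0,0,-1],
])

```text
time: 25.8
ee_pos: [0.6445, 0.0105, 0.2294]
eef_rot: [0.754, 0.657, 0.0, 0.0]
force: [0.4, -0.6, 1.6]
finger_gap: 0.0156
```

```bash
python3 - <<'E'
from caps import *
st=robot.state(); print(st['time'],st['ee_pos'],st['finger_gap'],st['force'].round(1))
g=np.array([.6438,.0112,.2397]); piv=g-.0334*X; piv[2]=.113
Rt=R.from_quat(st['eef_rot']).as_matrix(); p0=None
for th in np.r_[104.8:28.7:11j]:
    a=np.radians(th); p=piv+.131*(-np.cos(a)*X+np.sin(a)*Z); p0=p if p0 is None else p0
    print(round(th,1),p.round(4),'tool delta',((p-p0)@Rt*1e3).round(1))
E
```

```text
25.8 [0.6445 0.0105 0.2294] 0.01559687721692723 [ 0.4 -0.6  1.6]
104.8 [0.6439 0.0112 0.2397] tool delta [0. 0. 0.]
97.2 [0.627  0.0135 0.243 ] tool delta [  0.  -17.1  -3.3]
89.6 [0.6098 0.0159 0.244 ] tool delta [  0.1 -34.4  -4.4]
82.0 [0.5926 0.0183 0.2427] tool delta [  0.1 -51.8  -3.1]
74.4 [0.5757 0.0206 0.2391] tool delta [  0.1 -68.8   0.4]
66.8 [0.5595 0.0229 0.2334] tool delta [  0.1 -85.2   6.2]
59.1 [0.5442 0.025  0.2255] tool delta [   0.2 -100.7   14.1]
51.5 [0.53   0.027  0.2156] tool delta [   0.2 -115.    24. ]
43.9 [0.5173 0.0288 0.2039] tool delta [   0.2 -127.9   35.6]
36.3 [0.5062 0.0303 0.1906] tool delta [   0.2 -139.1   48.9]
28.7 [0.4969 0.0316 0.1759] tool delta [   0.2 -148.4   63.6]
```

>>> drive_tool([
  [0,-17,-3,0,-1],
  [0,-34,-4.4,0,-1],
  [0,-52,-3,0,-1],
  [0,-69,0.4,0,-1],
  [0,-69,0.4,0,-1],
])

```text
time: 26.3
ee_pos: [0.5746, 0.0204, 0.2292]
eef_rot: [0.754, 0.657, 0.0, -0.0]
force: [-3.0, 0.5, 4.8]
finger_gap: 0.0153
```

>>> drive_tool([
  [0,-16,6,0,-1],
  [0,-32,13.7,0,-1],
  [0,-46,23.6,0,-1],
  [0,-59,35,0,-1],
  [0,-59,35,0,-1],
])

```text
time: 26.8
ee_pos: [0.5164, 0.0284, 0.1915]
eef_rot: [0.754, 0.657, -0.0, -0.001]
force: [1.1, 1.8, -2.6]
finger_gap: 0.0157
```

```bash
python3 - <<'E'
from caps import *
st=robot.state(); print(st['time'],st['ee_pos'],st['finger_gap'],st['force'].round(1))
Rt=R.from_quat(st['eef_rot']).as_matrix(); print((np.array([.4969,.0316,.1759-.0103])-st['ee_pos'])@Rt*1e3)
E
```

```text
26.8 [0.5164 0.0284 0.1915] 0.015739152399392834 [ 1.1  1.8 -2.6]
[  0.485  -19.6843  25.9226]
```

>>> drive_tool([
  [0,-6,7,0,-1],
  [0,-11,13.3,0,-1],
  [0,-15.5,20,0,-1],
  [0,-19.5,27,0,-1],
  [0,-20,29,0,-1],
])

```text
time: 27.3
ee_pos: [0.501, 0.0302, 0.1682]
eef_rot: [0.754, 0.657, 0.003, 0.004]
force: [3.8, 1.5, 15.9]
finger_gap: 0.0157
```

>>> drive_tool([
  [0,0,1,0,-1],
  [0,0,2,0,-1],
])

```text
time: 27.5
ee_pos: [0.501, 0.0301, 0.1677]
eef_rot: [0.754, 0.657, 0.003, 0.003]
force: [1.4, 1.1, 16.8]
finger_gap: 0.0158
```

>>> drive_tool([
  [0,0,-2,0,-0.5],
  [0,0,-2,0,-0.5],
  [0,0,-20,0,-0.5],
  [0,0,-60,0,-0.5],
  [0,0,-100,0,-0.5],
])

```text
time: 28.0
ee_pos: [0.4954, 0.0303, 0.2601]
eef_rot: [0.754, 0.657, -0.003, -0.002]
force: [1.7, 0.3, -0.7]
finger_gap: 0.0243
```

```bash
python3 - <<'E'
from caps import *
C,wi=snap('wrist','w21'); S,si=snap('scene','s21'); T,ti=snap('top','t21'); st=robot.state(); print(st['time'],st['ee_pos'],st['finger_gap'],st['force'].round(1))
def red(im):
    h=cv2.cvtColor(im,cv2.COLOR_RGB2HSV); m=cv2.inRange(h,(0,150,60),(8,255,255)); k,l,s,ce=cv2.connectedComponentsWithStats(m); i=1+np.argmax(s[1:,4]); return ce[i],s[i]
piv=np.array([.6438,.0112,0])-.0334*X; piv[2]=.113
for q in(0,.03,.06): 
    a=np.radians(28.7)+q; p=piv+.131*(-np.cos(a)*X+np.sin(a)*Z); print(q,p,proj(C,p),proj(S,p),proj(T,p))
for n,im in(('w',wi),('s',si),('t',ti)): print(n,*red(im))
print(cross(S,red(si)[0],C,red(wi)[0]))
E
```

```text
28.15 [0.4982 0.0303 0.2644] 0.024290567217823387 [ 0.1 -0.6  0.2]
0 [0.4969 0.0316 0.1759] [281.2168 216.622 ] [293.2414 203.7872] [269.5796 224.4934]
0.03 [0.4988 0.0313 0.1793] [284.0372 217.9403] [292.6693 203.0913] [269.6769 223.6099]
0.06 [0.5008 0.031  0.1827] [287.0787 219.2696] [292.0638 202.4163] [269.7804 222.6836]
w [295.4186 214.9792] [ 284  142   25  151 3084]
s [290.2151 202.2796] [283 192  16  22  93]Traceback (most recent call last):
  File "<stdin>", line 8, in <module>
  File "<stdin>", line 4, in red
    return _wrapfunc(a, 'argmax', axis=axis, out=out, **kwds)
    return bound(*args, **kwds)
ValueError: attempt to get argmax of an empty sequence
```

```bash
cat > grip.py <<'E'
from caps import *
def red(im):
    h=cv2.cvtColor(im,cv2.COLOR_RGB2HSV); m=cv2.inRange(h,(0,150,60),(8,255,255)); k,l,s,ce=cv2.connectedComponentsWithStats(m)
    if k<2: return None
    i=1+np.argmax(s[1:,4]); return ce[i]
def grip(tag):
    o={}
    for n in('wrist','scene','top'):
        C,im=snap(n,n[0]+tag); c=red(im); o[n]=(C,c); print(n,c)
    st=robot.state(); print(st['time'],st['ee_pos'].round(4))
    ks=[k for k in o if o[k][1] is not None]
    for i in range(len(ks)):
        for j in range(i):
            p,e=cross(*o[ks[i]],*o[ks[j]]); r=p-MW; print(ks[j],ks[i],p.round(4),round(e,4),'rackx',round(float(r@X),4),'z',round(p[2],4),'r,ang from piv',[(round(float(np.hypot((r@X)-px,p[2]-.113)),4),round(float(np.degrees(np.arctan2(p[2]-.113,px-r@X))),1)) for px in(.0454,)])
E
python3 -c "from grip import *; grip('22')"
```

```text
wrist [290.1082 214.9685]
scene [290.2396 202.4271]
top None
28.3 [0.4962 0.0305 0.2598]
wrist scene [0.5075 0.033  0.1867] 0.0018 rackx -0.0592 z 0.1867 r,ang from piv [(0.128, 35.2)]
```

>>> drive_tool([
  [0,6,20,0,-1],
  [0,6,40,0,-1],
  [0,6,55,0,-1],
  [0,5,62,0,-1],
  [0,4,66,0,-1],
])

```text
time: 28.8
ee_pos: [0.5006, 0.0302, 0.1946]
eef_rot: [0.754, 0.657, -0.001, -0.001]
force: [0.3, 0.7, -1.0]
finger_gap: 0.0007
```

>>> drive_tool([
  [0,-0.5,3,0,-1],
  [0,-1,6,0,-1],
  [0,-1.5,9,0,-1],
  [0,-2,12,0,-1],
  [0,-2,12,0,-1],
])

```text
time: 29.3
ee_pos: [0.4955, 0.0309, 0.1849]
eef_rot: [0.754, 0.657, -0.004, -0.004]
force: [-15.2, 1.4, 9.5]
finger_gap: 0.0007
```

```bash
python3 -c "from grip import *; grip('23'); print(robot.state()['force'])"
```

```text
wrist [291.5208 203.1535]
scene [291.9032 204.1828]
top None
29.45 [0.4999 0.0305 0.1853]
wrist scene [0.511  0.0595 0.1992] 0.0142 rackx -0.0594 z 0.1992 r,ang from piv [(0.1357, 39.4)]
[ 1.445   0.0199 -0.3249]
```

>>> drive_tool([
  [0,0,-30,0,-1],
  [0,0,-70,0,-1],
  [0,0,-100,0,-1],
  [0,0,-100,0,-1],
  [0,0,-100,0,-1],
])

```text
time: 29.95
ee_pos: [0.5003, 0.0303, 0.2856]
eef_rot: [0.754, 0.657, 0.001, 0.001]
force: [-0.1, -0.4, -1.0]
finger_gap: 0.0006
```

>>> drive_tool([
  [0,0,0,0,-1],
  [0,0,0,0,-1],
])

```text
time: 30.15
ee_pos: [0.4989, 0.0304, 0.2824]
eef_rot: [0.754, 0.657, -0.001, -0.001]
force: [0.1, -0.2, -0.4]
finger_gap: 0.0001
```

```bash
python3 -c "
from grip import *
grip('24')
C=cam('wrist');S=cam('scene')
for px in(.0454,.049):
  for q in(0,.05,.1):
    a=np.radians(28.7)+q; p=MW+px*X+.131*(-np.cos(a)*X+np.sin(a)*Z); p[2]=.113+.131*np.sin(a); print(px,q,p.round(4),proj(C,p).round(1),proj(S,p).round(1))
"
```

```text
wrist [281.0985 192.2658]
scene [291.9451 204.2637]
top [287.4167 226.1667]
30.3 [0.4991 0.0304 0.2831]
wrist scene [0.5055 0.0444 0.1865] 0.0069 rackx -0.0627 z 0.1865 r,ang from piv [(0.1308, 34.2)]
wrist top [ 0.5066 -0.0171 -0.0941] 0.0236 rackx -0.0532 z -0.0941 r,ang from piv [(0.2293, -64.5)]
scene top [ 0.4876 -0.0089  0.1419] 0.0198 rackx -0.0731 z 0.1419 r,ang from piv [(0.122, 13.7)]
0.0454 0 [0.4968 0.0306 0.1759] [275.5 210.9] [293.1 203.6]
0.0454 0.05 [0.5    0.0301 0.1816] [279.9 212.8] [292.1 202.4]
0.0454 0.1 [0.5035 0.0296 0.1871] [284.8 214.7] [291.1 201.3]
0.049 0 [0.5003 0.0301 0.1759] [280.3 210.9] [292.  203.9]
0.049 0.05 [0.5036 0.0296 0.1816] [284.7 212.8] [291.  202.7]
0.049 0.1 [0.5071 0.0291 0.1871] [289.7 214.7] [290.  201.6]
```

>>> drive_tool([
  [0,2,40,0,-1],
  [0,2,80,0,-1],
  [0,2,92,0,-1],
  [0,2,95,0,-1],
  [0,2,97,0,-1],
])

```text
time: 30.8
ee_pos: [0.5023, 0.0301, 0.1884]
eef_rot: [0.754, 0.657, 0.001, 0.001]
force: [0.8, -0.0, 0.3]
finger_gap: 0.0005
```

>>> drive_tool([
  [0,0,1.5,0,-1],
  [0,0,3,0,-1],
  [0,0,4.5,0,-1],
  [0,0,6,0,-1],
  [0,0,6,0,-1],
])

```text
time: 31.3
ee_pos: [0.5023, 0.0301, 0.1841]
eef_rot: [0.754, 0.657, 0.001, 0.001]
force: [-3.6, 0.0, 9.1]
finger_gap: 0.0001
```

>>> drive_tool([
  [0,0,1.5,0,-1],
  [0,0,3,0,-1],
  [0,0,3,0,-1],
])

```text
time: 31.6
ee_pos: [0.5024, 0.0301, 0.1839]
eef_rot: [0.754, 0.657, 0.001, 0.001]
force: [-9.4, 0.3, 21.0]
finger_gap: 0.0002
```

>>> drive_tool([
  [0,0,-40,0,-1],
  [0,0,-90,0,-1],
  [-45,0,-110,0,-1],
  [-90,0,-110,0,-1],
  [-140,0,-110,0,-1],
])

```text
time: 32.1
ee_pos: [0.4829, -0.1097, 0.2905]
eef_rot: [0.753, 0.658, 0.001, 0.002]
force: [0.9, -0.8, -0.6]
finger_gap: 0.0007
```

>>> drive_tool([
  [-45,0,0,0,-1],
  [-90,0,0,0,-1],
  [-135,0,0,0,-1],
  [-135,0,0,0,-1],
  [-135,0,0,0,-1],
])

```text
time: 32.6
ee_pos: [0.4639, -0.243, 0.2884]
eef_rot: [0.754, 0.656, 0.0, -0.0]
force: [0.2, 0.7, -0.1]
finger_gap: 0.0007
```

```bash
python3 -c "
from grip import *
grip('25')
S=cam('scene');T=cam('top'); si=cv2.imread('pics/s25.png')[:,:,::-1]; ti=cv2.imread('pics/t25.png')[:,:,::-1]
for q in(0,.05,.1):
    a=np.radians(28.7)+q; p=MW+.049*X+.131*(-np.cos(a)*X+np.sin(a)*Z); p[2]=.113+.131*np.sin(a); print(q,p.round(4),proj(S,p).round(1),proj(T,p).round(1))
print('blue'); capat(MW+.092*Y,T,ti,S,si,(105,120,60),(125,255,255))
# loose things before/after
for f in('top',): 
    a=cv2.imread('pics/top0.png').astype(int); d=np.abs(a-ti[:,:,::-1]).max(2)
    for n,(x,y,w,h) in dict(vial=(104,206,26,22),dropper=(140,170,28,24),carton=(390,165,44,40)).items(): print(n,d[y:y+h,x:x+w].mean().round(1),d[y:y+h,x:x+w].max())
"
```

```text
wrist None
scene [291.9425 204.1954]
top [270.0366 222.8482]
32.75 [ 0.4645 -0.2412  0.2885]
scene top [0.501  0.0305 0.1753] 0.0003 rackx -0.0653 z 0.1753 r,ang from piv [(0.127, 29.4)]
0 [0.5003 0.0301 0.1759] [292.  203.9] [270.2 223.1]
0.05 [0.5036 0.0296 0.1816] [291.  202.7] [270.4 221.6]
0.1 [0.5071 0.0291 0.1871] [290.  201.6] [270.5 220. ]
blue
expected [0.5513 0.1159 0.1391] [237.6612 205.2337] [292.3827 235.7191] 
seen [0.5588 0.1169 0.1401] 0.004816836435099746 [237.7907 201.6512] [291.2336 236.6822] 86 107
vial 10.3 16
dropper 10.2 18
carton 36.2 124
```

```bash
python3 -c "
import cv2,numpy as np
for a,b,box in(('top0','t18',(390,165,44,40)),('top0','t24',(390,165,44,40)),('scene0','s25',(190,170,28,28)),('scene0','s25',(304,304,20,42)),('scene0','s25',(358,332,24,30))):
    x,y,w,h=box; A,B=[cv2.imread(f'pics/{q}.png').astype(int)[y:y+h,x:x+w] for q in(a,b)]; d=np.abs(A-B).max(2); print(a,b,box,d.mean().round(1),d.max())
"
```

```text
top0 t18 (390, 165, 44, 40) 8.5 16
top0 t24 (390, 165, 44, 40) 8.2 14
scene0 s25 (190, 170, 28, 28) 4.1 10
scene0 s25 (304, 304, 20, 42) 4.5 11
scene0 s25 (358, 332, 24, 30) 4.3 10
```

Carton, dropper and vial haven't moved: their image patches are the same as at the start, apart from noise. The robot is clear of everything, so I'm handing in.

```bash
python3 -c "
from station import robot
print(robot.state()['time']); print(robot.hand_in())"
```

```text
32.75
the job is handed in; nothing more can be done
None
```

The job is done and handed in at 32.75 s: the yellow-capped and white-capped bottles are in their framed pockets and the keeper is closed. The tool only points down, so I tilted each bottle in a loose grip and fed it in along the leaning axis. Then I swung the keeper over by its red grip.

**Problem on the way:** the white bottle first caught on the lower edge of its pocket. I backed it off, shifted it a few mm and tried again, and it went in.

**Bottles:** I pressed both caps with about 16 N and they held at the height expected for a home bottle (0.158–0.159 m). The camera views agreed, except one wrist view that put the white cap about 3 mm off to the side.

**Keeper:** lifting the gripper away dragged the keeper open again by about 0.1 rad, so I pressed it shut. It then held firm at 21 N, and two cameras put the grip at z = 0.175 m, against 0.176 m for fully closed.

**Blue bottle and other things:** the last blue cap measurement was about 8 mm off because the closed keeper bar hides part of the cap. It matched its home position in every view before that. The carton, dropper and vial look unchanged in the images.

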